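# Find a toothbrush case's balance point over a shelf edge and clip it there

### The job

Push the mint toothbrush case, without lifting it, along the white riser and out over its edge just until it tips by itself and rests lightly on the chrome rail: no further. Leave it tipped like that and press the orange hanging clip gently but fully down over it, square across the case and right above the riser's edge, so that it marks the balance point for hanging. Then let go, and leave the soap tin, nail polish and ring cone where they are.

Things in the scene. Friction and masses are not known exactly. Their poses are not given: they have to be found in the camera images.
- riser: Fixed white riser. Flat deck 60 mm above the counter, 100 mm wide (x), 165 mm long (y -165 to 0); its end at y = 0 is the straight tipping edge. Two guide strips 4 mm high, 49 mm apart, run along the deck (y -160 to -35). Beyond the edge two side arms (x +-45 mm, top 40 mm above the counter) carry the rail. Origin: on the counter right below the middle of the edge. +y: way to slide; z up.
- edge (a point): Middle of the riser's tipping edge, on the deck's surface, 60 mm above the counter; axes as the riser's.
- rail: Fixed round chrome rail 8 mm thick, parallel to the tipping edge and 75 mm beyond it (+y), its top 8 mm below the deck; it catches the tipped case at about 0.106 rad (6 degrees). Origin at its middle.
- case: Loose closed mint toothbrush case 240 mm long (y), 44 wide (x), 28 high, flat ends, long top edges rounded by 4 mm. Starts flat on the deck between the strips, its rear (-y) end some 55 mm behind the deck. 0.23 to 0.29 kg; its contents do not move but lie anywhere: the balance point is within 25 mm of mid-length, either way. Friction on the deck about 0.6 (varies). Origin: centre of its underside, z up.
- case_top (a point): Centre of the case's top face, 28 mm above its origin; axes as the case's. A fingertip pressed on its end holds it flat by friction well past its balance point, so back off often to see: it has tipped when it stays dipped untouched. Pushed on beyond, it weighs more and more on the rail (about 0.035 N per mm).
- clip: Loose orange U-shaped plastic clip, 30 g, standing on its two legs: 60 mm wide (x), 22 mm along y, 54 mm high. Grip tab on top 12 mm thick (y), 26 mm wide (x), 26 to 54 mm above the feet. Legs 20 mm long, 52 mm apart inside, with sprung pads inside them. Origin: between the feet, z up. On the case its y lies along the case's y, either way round.
- clip_seat (a point): Middle of the underside of the clip's bridge, 20 mm above its feet; it lies on the case's top when the clip is fully down. Axes as the clip's. The white round pads, 5.5 mm above the feet, stand 41 mm apart and yield 4 mm each: it takes about 5 to 8 N to push the clip down over the 44 mm wide case.
- tin: Closed steel soap tin 73 x 103 mm, 34 mm high, on the counter. Origin at the centre of its underside. Bystander.
- polish: Purple nail polish bottle with a black cap, 34 mm across, 66 mm high. Origin at the centre of its underside. Bystander.
- cone: Round white ceramic ring cone, 68 mm across, 72 mm high. Origin at the centre of its underside. Bystander.

How it is judged:
By the outcome, as a careful person would: the job done as asked, in the order asked, and still so for the second after the job is handed in, with the robot touching nothing.
It also fails if it takes over 72 s, if anything falls off the work surface, if the arm or the gripper's body presses on something with over 40 N, if the wrist force passes 120 N, or if a joint passes its speed limit or range.

### The arm

A 6-joint arm with a two-finger parallel gripper is mounted at the origin on the work surface. World frame = base frame: x ahead of the robot, y to its left, z up, the work surface at z = 0. Lengths are in m, angles in degrees, forces in N, time in s.
With the tool pointing down it reaches from about 0.35 to 0.875 m from the base axis. Payload 4.2 kg.
Tool frame: the origin (TCP) lies at the very end of the fingers, on their centre line; the grasp point (between the pads) lies 19 mm behind it; z points along the fingers, x is the direction in which the jaws open and shut, and the axes are right-handed (so a half turn about z gives the same grasp; the last joint's range is limited). The gripper opens to 87 mm and grips with 3 to 60 N. Pads are 19 mm wide; open, the fingers measure 117 mm over their backs; the gripper's body (75 mm by 190 mm) begins 51 mm behind the grasp point.
Start: joints at [83.457, 22.042, 0.453, 0, -68.411, -14.817], TCP at [0.228, 0.582, 0.223] pointing down, gripper open.
Joint ranges: [-179.83, 179.83], [-69.29, 118.12], [-61.27, 80.66], [-181.25, 117.63], [-171.15, -9.14], [-177.46, 177.46]. Speed limits (degrees/s): [159.86, 159.86, 180, 180, 180, 180].

### API

Orientations are given as a 3x3 rotation matrix whose columns are the frame's x, y, z axes.
In Python, from station import r gives the robot as it stands.
- The arm moves only by the tool move_arm, never from a script. Its argument "series" is a list that holds one entry, the list of rows, each a list of 7 numbers: the shift along the tool's x, y, z in cm, then the turn, a rotation vector about the tool's x, y, z in degrees, then the opening, from -1 (shut) to 1 (fully open). In form: [[[dx, dy, dz, wx, wy, wz, fingers], ...]]. A call has 1 to 12 rows; each row shifts and turns the commanded pose from where the row before left it, along the tool's axes as they then stand; what a row does not reach is not made up. A row lasts 1/8 s, in which the tool goes at most 62.5 mm and 10.7 degrees, less where a joint would pass 70% of its speed; a pose out of reach is approached as far as the arm can. A call is refused whole if a number of a shift passes 6.25 or a number of a turn 10.7, either way. A call with a gripper value outside its range is refused whole. The fingers move at their own pace and stop on an object; the grip force is fixed at half the most. Time passes only in rows, so rows that do not move let the fingers close. It gives the time, the measured TCP pose, the force and the opening at its end, in the units of the state.
- r.sense(): the state, without advancing time (a new reading comes with each control period).
- r.capture(name): name is "scene" or "top"; returns a dict with "color" (480x640x3 uint8, blue, green, red), "fx", "fy", "cx", "cy" (pixels), "D" ([k1, k2, p1, p2, k3] as OpenCV has them; the pictures are not rectified), "rvec" (rotation vector, rad) and "tvec" (3), from world to camera coordinates, as OpenCV has them. Camera axes: x right, y down, z forward; pixel columns grow to the right and rows downward; lengths in m; the calibration is good to about 2 mm. A picture is of the moment at which its call begins. There is no depth.
- r.finish_job(): hands the job in, once; it reports no verdict.
The state is a dict: "time_s": time; "joints": joint angles; "joint_velocities": joint speeds; "effort": joint torques, N m; "tcp_pos": TCP position; "ee_rot": TCP orientation; "wrist_force": force on the tool from outside, world axes, zero at the start; "moment": the same for the moment, N m; "gripper_width": opening from 0.0 (shut) to 1.0 (fully open).
Only numpy, scipy, OpenCV 4.12 (cv2) and the standard library are available. Lean on these libraries where they do the work, as an engineer would, in place of code of your own. Each camera call takes 0.05 s, during which the arm holds its last target.

## Working session

There is one attempt and no reset: what is moved stays moved. The work goes in short steps, Python scripts to look and compute and a tool call to move; the robot and the scene stay as the last step left them, time stands still between calls to the robot, and variables do not carry over. Pictures are saved under pics/ and viewed, and the job is handed in when it is done.

Besides the shell and the picture viewer there is one more tool, called after "Call:" by a JSON object that holds its "op" and its "data", one argument or row to a line. move_arm: Moves the arm, as the interface text tells. Its arguments: {"type":"object","properties":{"series":{"type":"array","items":{"type":"array","items":{"type":"array","items":{"type":"number"}}}}},"required":["series"]}

```bash
mkdir -p pics; ls
python3 - <<'E'
from station import r
import cv2
s=r.sense()
print({k:s[k] for k in s})
for n in("scene","top"):
    c=r.capture(n); cv2.imwrite(f"pics/{n}0.png",c["color"])
    print(n,{k:c[k] for k in c if k!="color"})
E
```

```text
pics
{'time_s': 0.0, 'joints': array([ 8.34579509e+01,  2.20908613e+01,  3.79583037e-01, -2.78669430e-02,
       -6.84098943e+01, -1.48163844e+01]), 'joint_velocities': array([ 0.14436609,  0.0265686 , -0.00253359,  0.1234789 , -0.00320291,
       -0.06430838]), 'effort': array([-1.98286405e-03, -3.90665352e+01,  1.87405783e+01,  4.22001556e+00,
        1.09541530e-02, -1.94737231e-04]), 'tcp_pos': array([0.22739658, 0.58152492, 0.2214601 ]), 'ee_rot': array([[-3.64367602e-01, -9.31254946e-01, -6.90247625e-04],
       [-9.31252696e-01,  3.64368241e-01, -2.04952204e-03],
       [ 2.16013185e-03, -1.03984470e-04, -9.99997662e-01]]), 'wrist_force': array([-0.85281951,  0.70252482, -0.56807517]), 'moment': array([-0.02726437, -0.00152081, -0.00016408]), 'gripper_width': 1.0029680788633113}
scene {'fx': 580.308616989245, 'fy': 580.308616989245, 'cx': 318.9361527146343, 'cy': 235.4700169649196, 'D': array([0.01307137, 0.        , 0.        , 0.        , 0.        ]), 'rvec': array([ 1.51235436,  2.05742093, -0.86236344]), 'tvec': array([ 0.08449798, -0.35277653,  1.46122123])}
top {'fx': 524.3072243128319, 'fy': 524.3072243128319, 'cx': 317.30878271180154, 'cy': 234.41350753307964, 'D': array([0.01212771, 0.        , 0.        , 0.        , 0.        ]), 'rvec': array([ 2.12070552, -2.18039801,  0.13152215]), 'tvec': array([0.10487263, 0.58033955, 1.07046895])}
```

View pics/scene0.png

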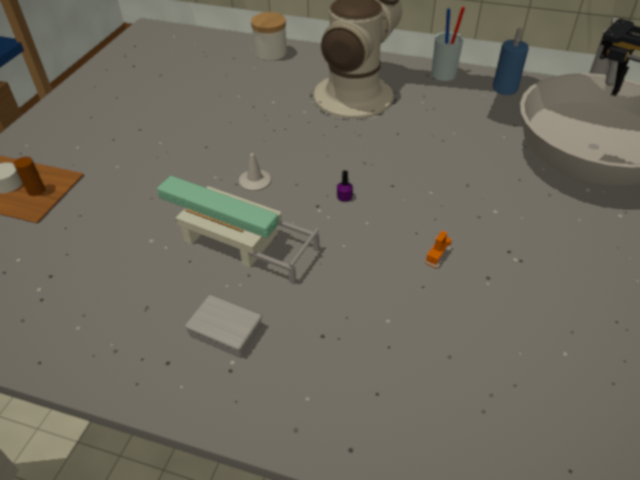

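View pics/top0.png

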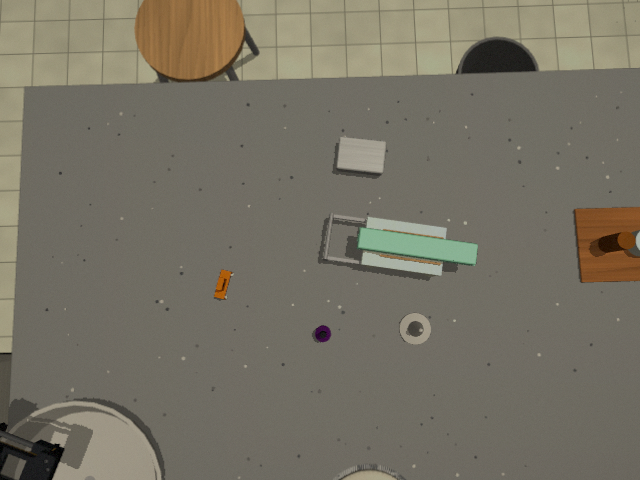

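The top view shows the riser with the case at about (400,247) and the rail at x≈330. The clip is at (223,284), tin (361,156), polish (322,333) and cone (415,329). I'll write the helpers and enlarge these areas.

```bash
cat > h.py <<'E'
import numpy as np, cv2
from station import r
def cap(n,save=None):
    c=r.capture(n); c["K"]=np.array([[c["fx"],0,c["cx"]],[0,c["fy"],c["cy"]],[0,0,1.]])
    c["R"]=cv2.Rodrigues(np.asarray(c["rvec"]))[0]; c["C"]=-c["R"].T@c["tvec"]
    if save: cv2.imwrite(save,c["color"])
    return c
def ray(c,uv):
    p=cv2.undistortPoints(np.array(uv,float).reshape(-1,1,2),c["K"],c["D"]).reshape(-1,2)
    return np.c_[p,np.ones(len(p))]@c["R"]
def onz(c,uv,z):
    d=ray(c,uv); return c["C"]+d*((z-c["C"][2])/d[:,2])[:,None]
def proj(c,X):
    return cv2.projectPoints(np.array(X,float).reshape(-1,1,3),c["rvec"],c["tvec"],c["K"],c["D"])[0].reshape(-1,2)
def crop(c,x0,y0,x1,y1,k,name):
    cv2.imwrite(name,cv2.resize(c["color"][y0:y1,x0:x1],None,fx=k,fy=k,interpolation=cv2.INTER_CUBIC))
def mask(c,kind):
    h=cv2.cvtColor(c["color"],cv2.COLOR_BGR2HSV)
    lo,hi={"mint":((65,70,60),(90,255,255)),"orange":((5,200,120),(16,255,255)),"purple":((135,120,30),(160,255,255))}[kind]
    m=cv2.inRange(h,lo,hi); n,l,s,_=cv2.connectedComponentsWithStats(m)
    i=1+np.argmax(s[1:,4]); return (l==i).astype(np.uint8)*255
E
python3 - <<'E'
from h import *
t=cap("top"); s=cap("scene")
print(t["C"],s["C"])
for k in("mint","orange"):
    for n,c in(("top",t),("scene",s)):
        m=mask(c,k); cs=max(cv2.findContours(m,0,2)[0],key=cv2.contourArea)
        rr=cv2.minAreaRect(cs); print(k,n,cv2.contourArea(cs),rr, cv2.boxPoints(rr).round(1).tolist())
        if n=="top":
            z=.088 if k=="mint" else .022
            b=onz(c,cv2.boxPoints(rr),z); print(b.round(4).tolist(), np.linalg.norm(b[1]-b[0]),np.linalg.norm(b[2]-b[1]))
crop(t,310,190,490,290,4,"pics/t_r.png");crop(t,200,260,250,310,10,"pics/t_c.png")
crop(s,150,170,330,290,4,"pics/s_r.png");crop(s,415,220,465,275,10,"pics/s_c.png")
E
```

```text
[0.43947189 0.08228466 1.13744878] [1.24490178 0.31711973 0.78511992]
mint top 147.5 ((414.4083251953125, 254.51559448242188), (120.29132843017578, 20.96363067626953), 16.927513122558594) [[353.79998779296875, 247.0], [359.8999938964844, 227.0], [475.0, 262.0], [468.8999938964844, 282.1000061035156]]
[[0.5489, 0.0157, 0.088], [0.5892, 0.002, 0.088], [0.5121, -0.2248, 0.088], [0.4725, -0.2101, 0.088]] 0.04265905479701998 0.23957301835396005
mint scene 671.0 ((216.0631103515625, 213.4106903076172), (121.60357666015625, 21.164539337158203), 12.633360862731934) [[154.39999389648438, 210.39999389648438], [159.0, 189.8000030517578], [277.70001220703125, 216.39999389648438], [273.1000061035156, 237.0]]
orange top 238.5 ((221.9339599609375, 283.98114013671875), (10.02731990814209, 28.02155113220215), 15.94539737701416) [[213.3000030517578, 296.1000061035156], [221.0, 269.1000061035156], [230.60000610351562, 271.8999938964844], [222.89999389648438, 298.79998779296875]]
[[0.4599, 0.3124, 0.022], [0.5164, 0.296, 0.022], [0.51, 0.2755, 0.022], [0.4535, 0.2921, 0.022]] 0.058895877262203716 0.021500668874930257
orange scene 313.0 ((437.99993896484375, 247.49998474121094), (12.75810432434082, 32.4499626159668), 33.6900634765625) [[423.70001220703125, 257.5], [441.70001220703125, 230.5], [452.29998779296875, 237.5], [434.29998779296875, 264.5]]
```

View pics/t_r.png

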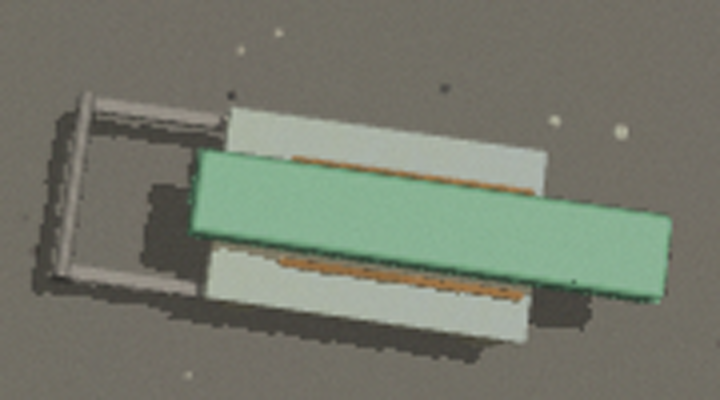

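View pics/t_c.png

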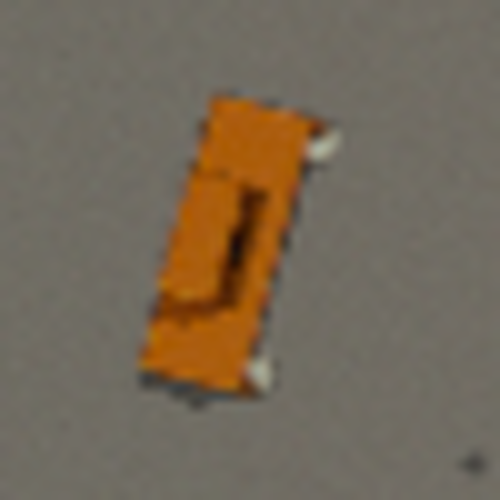

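View pics/s_r.png

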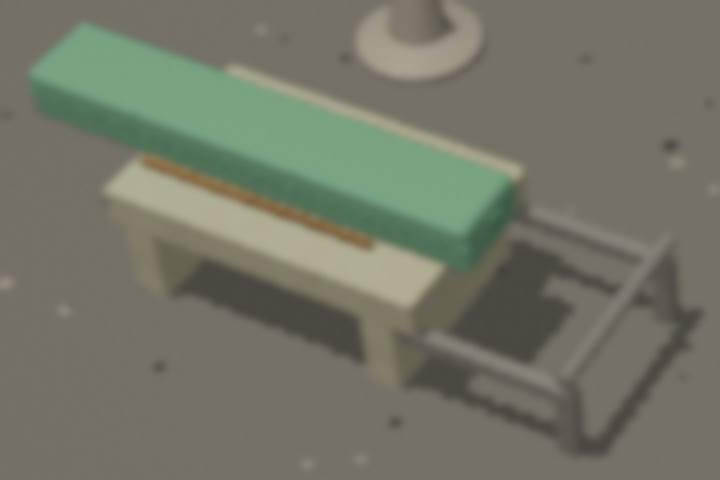

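View pics/s_c.png

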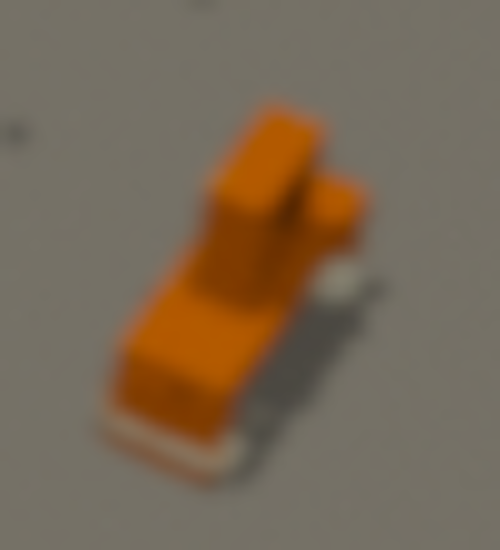

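Run:
```python
from h import *
t=cap("top"); s=cap("scene")
for n,c,pts in(("top",t,dict(deck=[(385,222),(400,265)],mint=[(380,243),(440,250)],end=[(359,250)],cnt=[(345,240)],rail=[(330,230)])),("scene",s,dict(deck=[(200,222),(250,240)],minttop=[(200,200),(240,215)],side=[(170,198),(250,231)],front=[(272,228)]))):
    h=cv2.cvtColor(c["color"],cv2.COLOR_BGR2HSV)
    for k,v in pts.items(): print(n,k,[h[y,x].tolist() for x,y in v])
```

```text
top deck [[46, 21, 178], [48, 17, 178]]
top mint [[70, 62, 177], [68, 57, 179]]
top end [[21, 35, 72]]
top cnt [[20, 34, 114]]
top rail [[21, 30, 118]]
scene deck [[28, 41, 176], [25, 43, 177]]
scene minttop [[66, 65, 164], [66, 66, 165]]
scene side [[68, 78, 114], [53, 50, 122]]
scene front [[69, 84, 91]]
```

```bash
sed -i 's/"mint":((65,70,60),(90,255,255))/"mint":((58,42,60),(85,255,255))/' h.py
python3 - <<'E'
from h import *
t=cap("top"); s=cap("scene")
h=cv2.cvtColor(t["color"],cv2.COLOR_BGR2HSV)
mint=mask(t,"mint")
roi=np.zeros_like(mint); roi[195:290,335:500]=255
d=cv2.inRange(h,(0,0,150),(180,38,255))&roi
def dump(name,m,z):
    pts=cv2.findNonZero(m); rr=cv2.minAreaRect(cv2.convexHull(pts)); b=cv2.boxPoints(rr)
    b3=onz(t,b,z); print(name,len(pts),rr,b.round(1).tolist(),b3[:,:2].round(4).tolist(),"sides",np.linalg.norm(b3[1]-b3[0]).round(4),np.linalg.norm(b3[2]-b3[1]).round(4),"cen",b3.mean(0).round(4))
n,l,st,_=cv2.connectedComponentsWithStats(d)
keep=np.isin(l,[i for i in range(1,n) if st[i,4]>200]).astype(np.uint8)*255
dump("deck",keep,.06)
dump("case",mint,.088)
dump("casebright",mint&cv2.inRange(h,(0,0,150),(180,255,255)),.088)
o=mask(t,"orange"); dump("clip",o,.026)
v=t["color"].copy(); v[keep>0]=(0,0,255); v[mint>0]=(255,0,0); v[o>0]=(0,255,0)
t2=dict(t,color=v); crop(t2,310,190,490,290,4,"pics/m1.png")
E
```

```text
deck 1612 ((404.1700134277344, 245.8100128173828), (80.89301300048828, 47.94183349609375), 8.130102157592773) [[360.70001220703125, 263.79998779296875], [367.5, 216.39999389648438], [447.6000061035156, 227.8000030517578], [440.79998779296875, 275.29998779296875]] [[0.5167, 0.001], [0.6151, -0.0168], [0.5863, -0.1813], [0.4888, -0.1617]] sides 0.1 0.167 cen [ 0.5517 -0.0897  0.06  ]
case 2678 ((416.7804870605469, 246.05392456054688), (120.92140197753906, 22.657716751098633), 8.202354431152344) [[355.29998779296875, 248.60000610351562], [358.6000061035156, 226.1999969482422], [478.20001220703125, 243.5], [475.0, 265.8999938964844]] [[0.5455, 0.0128], [0.5909, 0.0047], [0.5491, -0.2338], [0.5043, -0.2243]] sides 0.0461 0.2421 cen [ 0.5474 -0.1102  0.088 ]
casebright 2351 ((417.7735595703125, 245.2825164794922), (118.60206604003906, 21.25415802001953), 9.050722122192383) [[357.5, 246.39999389648438], [360.8999938964844, 225.5], [478.0, 244.10000610351562], [474.70001220703125, 265.1000061035156]] [[0.5498, 0.0082], [0.5923, -0.0001], [0.5478, -0.2332], [0.5059, -0.2238]] sides 0.0433 0.2373 cen [ 0.5489 -0.1122  0.088 ]
clip 244 ((221.9528350830078, 283.91510009765625), (10.02731990814209, 27.884191513061523), 15.94539737701416) [[213.3000030517578, 295.8999938964844], [221.0, 269.1000061035156], [230.60000610351562, 271.8999938964844], [222.89999389648438, 298.70001220703125]] [[0.4601, 0.3115], [0.5161, 0.2952], [0.5097, 0.2748], [0.4537, 0.2912]] sides 0.0584 0.0214 cen [0.4849 0.2932 0.026 ]
```

View pics/m1.png

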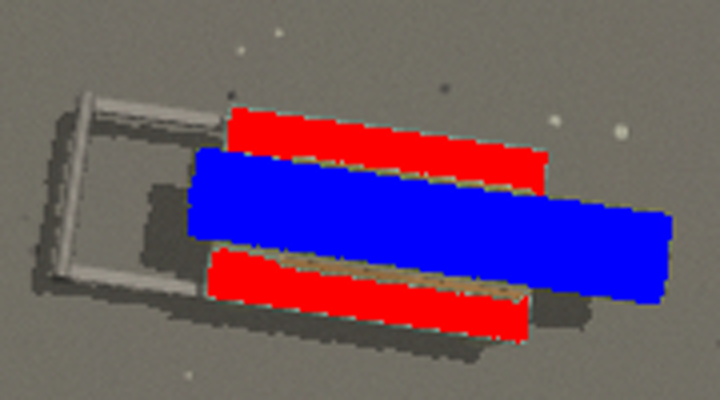

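Run:
```python
from h import *
t=cap("top"); s=cap("scene")
Y=np.array([np.cos(np.radians(80)),np.sin(np.radians(80)),0]);X=np.array([Y[1],-Y[0],0]);E=np.array([.566,-.009,.06])
P=lambda x,y,z:E+X*x+Y*y+[0,0,z]
L={"deck":[P(-.05,0,0),P(.05,0,0),P(.05,-.165,0),P(-.05,-.165,0)],"case":[P(-.022,.02,.028),P(.022,.02,.028),P(.022,-.22,.028),P(-.022,-.22,.028)],"rail":[P(-.045,.075,-.008),P(.045,.075,-.008)]}
for n,c,b,k in(("t",t,(310,190,490,290),4),("s",s,(150,170,330,290),4)):
    im=cv2.resize(c["color"][b[1]:b[3],b[0]:b[2]],None,fx=k,fy=k,interpolation=cv2.INTER_CUBIC)
    for q in L.values():
        uv=((proj(c,q)-[b[0],b[1]]+.5)*k-.5).round().astype(int)
        cv2.polylines(im,[uv.reshape(-1,1,2)],True,(0,0,255),1)
    cv2.imwrite(f"pics/ov_{n}.png",im)
# triangulated corners for deck from scene (hand read from s_r crop, 4x)
uv=(np.array([(520,172),(410,308),(104,190)])+.5)/4-.5+[150,170]
print(onz(s,uv,.06).round(4))
```

```text
[[ 0.5213  0.0019  0.06  ]
 [ 0.6168 -0.0135  0.06  ]
 [ 0.5882 -0.1762  0.06  ]]
```

View pics/ov_t.png

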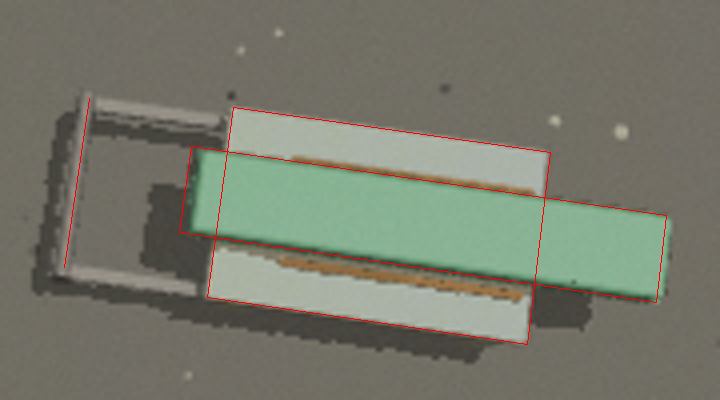

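View pics/ov_s.png

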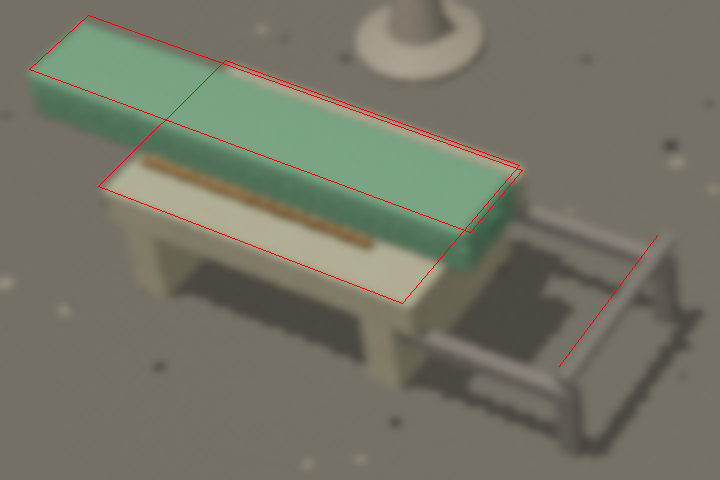

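The top view agrees with the riser model to about 1 mm. The scene view puts the edge about 3 mm further along +y, so I take the edge at about (0.567,-0.007). First I go behind the case with the fingers shut.

Call:
{"op": "move_arm", "data": {
  "series": [
    [[4.4, -3.8, 0, 0, 0, 0, -1], [4.4, -3.8, 0, 0, 0, 0, -1], [4.4, -3.8, 0, 0, 0, 0, -1], [4.4, -3.8, 0, 0, 0, 0, -1], [4.4, -3.8, 0, 0, 0, 0, -1], [4.4, -3.8, 0, 0, 0, 0, -1], [4.4, -3.8, 0, 0, 0, 0, -1], [4.4, -3.8, 0, 0, 0, 0, -1], [4.4, -3.8, 0, 0, 0, 0, -1], [4.4, -3.8, 0, 0, 0, 0, -1], [4.4, -3.8, 0, 0, 0, 0, -1], [4.4, -3.8, 0, 0, 0, 0, -1]]
  ]
}}

```text
time_s: 2.0
tcp_pos: [0.4605, -0.0777, 0.2231]
ee_rot: [[-0.364, -0.931, 0.001], [-0.931, 0.364, 0.0], [-0.001, -0.001, -1.0]]
wrist_force: [0.3, 0.4, 0.6]
gripper_width: 0.001
```

```bash
cat >> h.py <<'E'
YAW=80.
Yr=np.array([np.cos(np.radians(YAW)),np.sin(np.radians(YAW)),0]);Xr=np.array([Yr[1],-Yr[0],0]);E0=np.array([.567,-.0072,.06])
def go(target,q=None):
    """world target pos -> shift in tool axes (cm), riser coords"""
    s=r.sense();R=np.array(s["ee_rot"]);p=np.array(s["tcp_pos"])
    print("t",s["time_s"],"tcp",p.round(4),"riser",[round(float((p-E0)@a)*1000,1) for a in(Xr,Yr,np.array([0,0,1]))],"yaw x",np.degrees(np.arctan2(R[1,0],R[0,0])).round(2)%360,"tilt z",R[:,2].round(4),"F",np.round(s["wrist_force"],1),"w",round(s["gripper_width"],3))
    if target is not None: print("shift cm",(R.T@(np.array(target)-p)*100).round(2))
E
python3 -c "
from h import *
go(E0+Yr*-.255+Xr*-.0+[0,0,.01])"
```

```text
t 2.0 tcp [ 0.4605 -0.0777  0.2231] riser [-92.6, -87.9, 163.1] yaw x 248.65 tilt z [ 1.5e-03  1.0e-04 -1.0e+00] F [0.3 0.4 0.6] w 0.001
shift cm [ 14.57 -12.35  15.31]
```

Call:
{"op": "move_arm", "data": {
  "series": [
    [[4.8, -4.1, 0, 0, 0, 0, -1], [4.8, -4.1, 0, 0, 0, 0, -1], [4.9, -4.1, 0, 0, 0, 0, -1], [0, 0, 0, 0, 0, -5.7, -1], [0, 0, 0, 0, 0, -5.6, -1], [0, 0, 5.0, 0, 0, 0, -1], [0, 0, 5.0, 0, 0, 0, -1], [0, 0, 3.0, 0, 0, 0, -1], [0, 0, 0, 0, 0, 0, -1]]
  ]
}}

```text
time_s: 3.12
tcp_pos: [0.5191, -0.2527, 0.0902]
ee_rot: [[-0.175, -0.985, -0.006], [-0.985, 0.175, 0.001], [-0.0, 0.006, -1.0]]
wrist_force: [0.7, -0.4, 0.6]
gripper_width: 0.008
```

```bash
python3 -c "
from h import *
go(E0+Yr*-.240+Xr*-.0+[0,0,.01])
s=cap('scene');t=cap('top')
crop(s,130,120,330,290,4,'pics/s2.png');crop(t,310,170,510,310,4,'pics/t2.png')"
```

```text
t 3.125 tcp [ 0.5191 -0.2527  0.0902] riser [-4.5, -250.1, 30.2] yaw x 259.92 tilt z [-0.0058  0.0013 -1.    ] F [ 0.7 -0.4  0.6] w 0.008
shift cm [-1.01 -0.46  2.02]
```

View pics/s2.png

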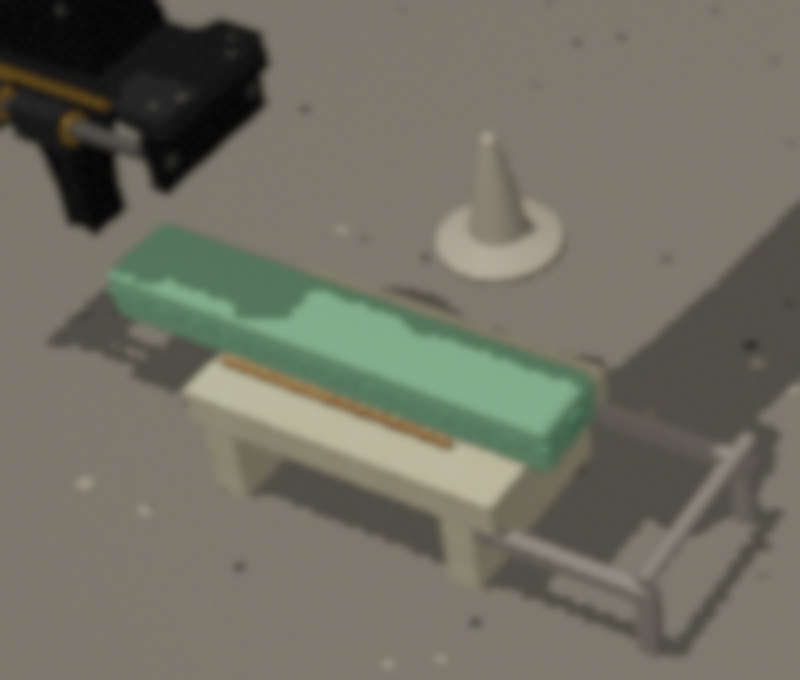

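View pics/t2.png

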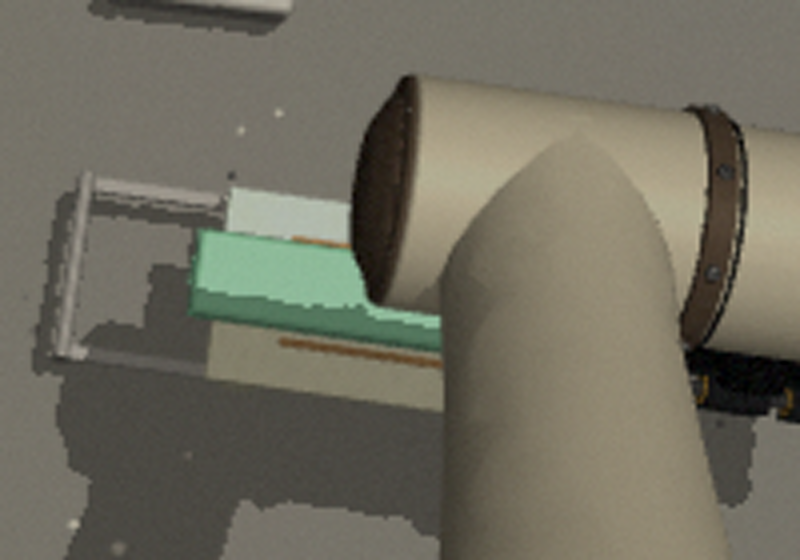

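Call:
{"op": "move_arm", "data": {
  "series": [
    [[0, -0.45, 1.0, 0, 0, 0, -1], [0, 0, 1.0, 0, 0, 0, -1], [-0.8, 0, 0, 0, 0, 0, -1], [-0.8, 0, 0, 0, 0, 0, -1], [-0.8, 0, 0, 0, 0, 0, -1], [-0.8, 0, 0, 0, 0, 0, -1], [-0.8, 0, 0, 0, 0, 0, -1], [-0.8, 0, 0, 0, 0, 0, -1], [-0.8, 0, 0, 0, 0, 0, -1], [0, 0, 0, 0, 0, 0, -1]]
  ]
}}

```text
time_s: 4.47
tcp_pos: [0.5353, -0.1979, 0.0726]
ee_rot: [[-0.174, -0.985, 0.0], [-0.985, 0.174, 0.0], [-0.0, -0.0, -1.0]]
wrist_force: [0.1, -0.8, 0.7]
gripper_width: 0.006
```

```bash
python3 -c "
from h import *
go(None)
s=cap('scene');t=cap('top')
crop(s,130,120,330,290,4,'pics/s3.png');crop(t,310,170,510,310,4,'pics/t3.png')"
```

```text
t 4.475 tcp [ 0.5353 -0.1979  0.0726] riser [1.9, -193.3, 12.6] yaw x 259.98 tilt z [ 3.e-04  4.e-04 -1.e+00] F [ 0.1 -0.8  0.7] w 0.006
```

View pics/s3.png

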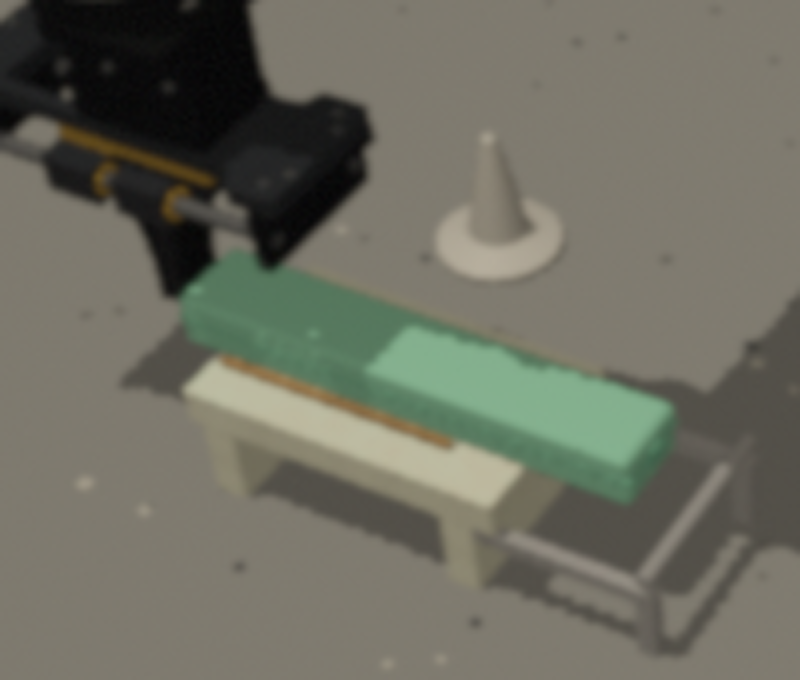

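View pics/t3.png

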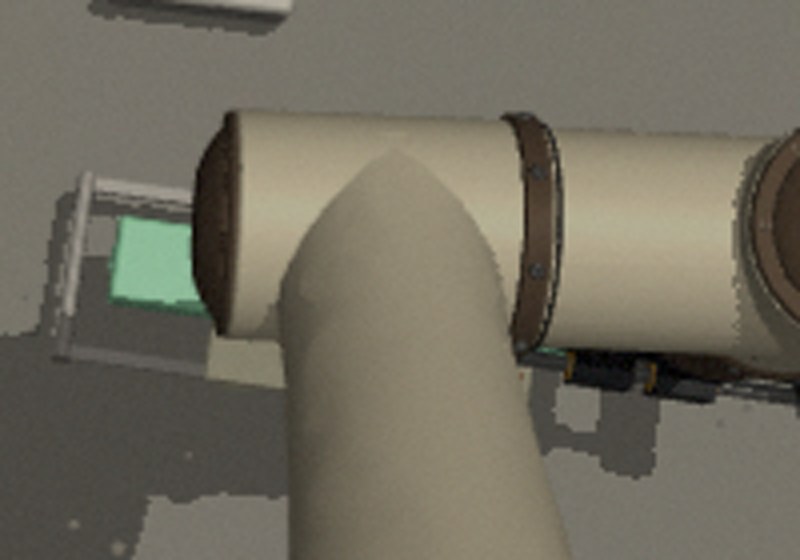

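```bash
cat >> h.py <<'E'
def tipcheck(ytcp,save=None):
    """ytcp: riser y (mm) of TCP at furthest push"""
    s=cap("scene"); m=mask(s,"mint"); p=cv2.findNonZero(m).reshape(-1,2)
    lo=p[p[:,1]>=p[:,1].max()-1].mean(0); rt=p[p[:,0]>=p[:,0].max()-1].mean(0)
    yf=(ytcp+15.3+240)/1000
    f=proj(s,[E0+Xr*.022+Yr*yf,E0-Xr*.022+Yr*yf+[0,0,.028]])
    a=.106;rot=lambda x,y,z:E0+Xr*x+Yr*(y*np.cos(a)+z*np.sin(a))+np.array([0,0,z*np.cos(a)-y*np.sin(a)])
    g=proj(s,[rot(.022,yf,0),rot(-.022,yf,.028)])
    print("low px",lo,"right px",rt,"pred flat",f.round(1).tolist(),"pred tip",g.round(1).tolist())
    if save: crop(s,130,120,330,290,4,save)
E
python3 -c "
from h import *
tipcheck(-193.3)"
```

```text
low px [284.83333333 244.33333333] right px [297.33333333 225.83333333] pred flat [[289.9, 247.4], [301.7, 220.1]] pred tip [[290.0, 250.0], [303.1, 223.3]]
```

Call:
{"op": "move_arm", "data": {
  "series": [
    [[-0.7, 0, 0, 0, 0, 0, -1], [-0.7, 0, 0, 0, 0, 0, -1], [-0.7, 0, 0, 0, 0, 0, -1], [-0.7, 0, 0, 0, 0, 0, -1], [0, 0, 0, 0, 0, 0, -1]]
  ]
}}

```text
time_s: 5.25
tcp_pos: [0.5402, -0.1704, 0.0726]
ee_rot: [[-0.174, -0.985, 0.0], [-0.985, 0.174, 0.0], [-0.0, -0.0, -1.0]]
wrist_force: [0.9, -1.2, 0.5]
gripper_width: 0.008
```

```bash
python3 -c "
from h import *
go(None);tipcheck(-165)"
```

```text
t 5.25 tcp [ 0.5402 -0.1704  0.0726] riser [2.0, -165.4, 12.6] yaw x 259.99 tilt z [ 4.e-04  2.e-04 -1.e+00] F [ 0.9 -1.2  0.5] w 0.008
low px [298.69230769 249.38461538] right px [311.35294118 230.47058824] pred flat [[304.3, 252.8], [316.0, 225.2]] pred tip [[304.2, 256.5], [317.3, 229.7]]
```

Call:
{"op": "move_arm", "data": {
  "series": [
    [[-0.6, 0, 0, 0, 0, 0, -1], [0, 0, 0, 0, 0, 0, -1], [0.5, 0, 0, 0, 0, 0, -1], [0, 0, 0, 0, 0, 0, -1], [0, 0, 0, 0, 0, 0, -1], [0, 0, 0, 0, 0, 0, -1]]
  ]
}}

```text
time_s: 6.05
tcp_pos: [0.5401, -0.1702, 0.0726]
ee_rot: [[-0.175, -0.985, 0.0], [-0.985, 0.175, -0.0], [0.0, -0.0, -1.0]]
wrist_force: [-0.5, 0.2, -0.2]
gripper_width: 0.007
```

```bash
python3 -c "
from h import *
go(None);tipcheck(-159.4)"
```

```text
t 6.05 tcp [ 0.5401 -0.1702  0.0726] riser [1.8, -165.2, 12.6] yaw x 259.93 tilt z [ 1.e-04 -0.e+00 -1.e+00] F [-0.5  0.2 -0.2] w 0.007
low px [301.16666667 250.33333333] right px [314.15384615 231.92307692] pred flat [[307.1, 253.9], [318.9, 226.2]] pred tip [[307.0, 257.8], [320.2, 230.9]]
```

Call:
{"op": "move_arm", "data": {
  "series": [
    [[-0.8, 0, 0, 0, 0, 0, -1], [0, 0, 0, 0, 0, 0, -1], [0.5, 0, 0, 0, 0, 0, -1], [0, 0, 0, 0, 0, 0, -1], [0, 0, 0, 0, 0, 0, -1], [0, 0, 0, 0, 0, 0, -1]]
  ]
}}

```text
time_s: 6.85
tcp_pos: [0.5407, -0.1673, 0.0726]
ee_rot: [[-0.175, -0.985, 0.0], [-0.985, 0.175, 0.0], [-0.0, -0.0, -1.0]]
wrist_force: [-0.9, 0.8, 0.0]
gripper_width: -0.0
```

```bash
python3 -c "
from h import *
go(None);tipcheck(-156.4)"
```

```text
t 6.85 tcp [ 0.5407 -0.1673  0.0726] riser [1.9, -162.2, 12.6] yaw x 259.94 tilt z [ 1.e-04  0.e+00 -1.e+00] F [-0.9  0.8  0. ] w -0.0
low px [303.66666667 251.33333333] right px [316.09090909 232.45454545] pred flat [[308.7, 254.5], [320.4, 226.8]] pred tip [[308.6, 258.5], [321.7, 231.6]]
```

Call:
{"op": "move_arm", "data": {
  "series": [
    [[-0.8, 0, 0, 0, 0, 0, -1], [0, 0, 0, 0, 0, 0, -1], [0.5, 0, 0, 0, 0, 0, -1], [0, 0, 0, 0, 0, 0, -1], [0, 0, 0, 0, 0, 0, -1], [0, 0, 0, 0, 0, 0, -1]]
  ]
}}

```text
time_s: 7.65
tcp_pos: [0.5412, -0.1643, 0.0726]
ee_rot: [[-0.175, -0.985, 0.0], [-0.985, 0.175, 0.0], [-0.0, -0.0, -1.0]]
wrist_force: [-0.3, -0.1, 1.5]
gripper_width: 0.005
```

```bash
python3 -c "
from h import *
go(None);tipcheck(-154)"
```

```text
t 7.65 tcp [ 0.5412 -0.1643  0.0726] riser [1.9, -159.2, 12.6] yaw x 259.93 tilt z [ 0.  0. -1.] F [-0.3 -0.1  1.5] w 0.005
low px [304.69230769 251.38461538] right px [317.25 233.25] pred flat [[309.9, 255.0], [321.6, 227.2]] pred tip [[309.8, 259.1], [322.9, 232.1]]
```

Call:
{"op": "move_arm", "data": {
  "series": [
    [[-0.8, 0, 0, 0, 0, 0, -1], [0, 0, 0, 0, 0, 0, -1], [0.5, 0, 0, 0, 0, 0, -1], [0, 0, 0, 0, 0, 0, -1], [0, 0, 0, 0, 0, 0, -1], [0, 0, 0, 0, 0, 0, -1]]
  ]
}}

```text
time_s: 8.45
tcp_pos: [0.5417, -0.1614, 0.0726]
ee_rot: [[-0.175, -0.985, 0.0], [-0.985, 0.175, 0.0], [-0.0, -0.0, -1.0]]
wrist_force: [-0.6, 0.5, 0.1]
gripper_width: 0.004
```

```bash
python3 -c "
from h import *
go(None);tipcheck(-151,'pics/s4.png')"
```

```text
t 8.45 tcp [ 0.5417 -0.1614  0.0726] riser [1.8, -156.2, 12.6] yaw x 259.93 tilt z [ 0.  0. -1.] F [-0.6  0.5  0.1] w 0.004
low px [305.83333333 252.33333333] right px [319.16666667 233.33333333] pred flat [[311.5, 255.5], [323.2, 227.8]] pred tip [[311.3, 259.8], [324.5, 232.8]]
```

View pics/s4.png

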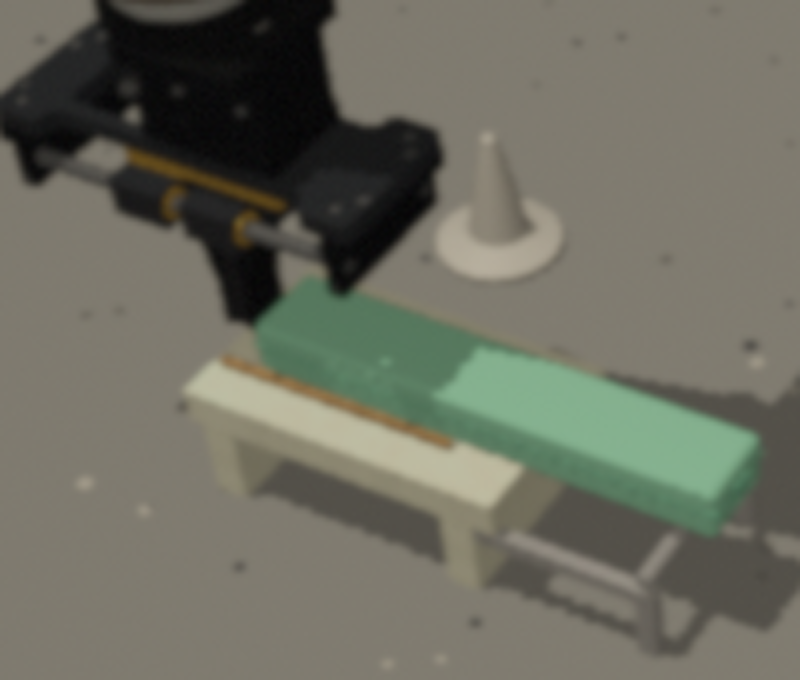

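Still flat, and I'll carry on in 3 mm steps.

Call:
{"op": "move_arm", "data": {
  "series": [
    [[-0.8, 0, 0, 0, 0, 0, -1], [0, 0, 0, 0, 0, 0, -1], [0.5, 0, 0, 0, 0, 0, -1], [0, 0, 0, 0, 0, 0, -1], [0, 0, 0, 0, 0, 0, -1], [0, 0, 0, 0, 0, 0, -1]]
  ]
}}

```text
time_s: 9.25
tcp_pos: [0.5422, -0.1584, 0.0725]
ee_rot: [[-0.175, -0.985, -0.0], [-0.985, 0.175, 0.0], [-0.0, 0.0, -1.0]]
wrist_force: [0.8, 1.0, 0.2]
gripper_width: 0.009
```

```bash
python3 -c "
from h import *
go(None);tipcheck(-148.1)"
```

```text
t 9.25 tcp [ 0.5422 -0.1584  0.0725] riser [1.8, -153.2, 12.5] yaw x 259.93 tilt z [-0.  0. -1.] F [0.8 1.  0.2] w 0.009
low px [307.75 253.25] right px [320.42857143 234.28571429] pred flat [[313.0, 256.1], [324.7, 228.3]] pred tip [[312.8, 260.5], [325.9, 233.5]]
```

Call:
{"op": "move_arm", "data": {
  "series": [
    [[-0.8, 0, 0, 0, 0, 0, -1], [0, 0, 0, 0, 0, 0, -1], [0.5, 0, 0, 0, 0, 0, -1], [0, 0, 0, 0, 0, 0, -1], [0, 0, 0, 0, 0, 0, -1], [0, 0, 0, 0, 0, 0, -1]]
  ]
}}

```text
time_s: 10.05
tcp_pos: [0.5428, -0.1555, 0.0726]
ee_rot: [[-0.175, -0.985, 0.0], [-0.985, 0.175, 0.0], [-0.0, -0.0, -1.0]]
wrist_force: [-0.1, -0.4, -0.2]
gripper_width: 0.005
```

```bash
python3 -c "
from h import *
go(None);tipcheck(-145.1)"
```

```text
t 10.05 tcp [ 0.5428 -0.1555  0.0726] riser [1.9, -150.2, 12.6] yaw x 259.93 tilt z [ 0.  0. -1.] F [-0.1 -0.4 -0.2] w 0.005
low px [309.07692308 253.38461538] right px [322.08333333 234.91666667] pred flat [[314.5, 256.7], [326.2, 228.9]] pred tip [[314.3, 261.2], [327.5, 234.2]]
```

Call:
{"op": "move_arm", "data": {
  "series": [
    [[-0.8, 0, 0, 0, 0, 0, -1], [0, 0, 0, 0, 0, 0, -1], [0.5, 0, 0, 0, 0, 0, -1], [0, 0, 0, 0, 0, 0, -1], [0, 0, 0, 0, 0, 0, -1], [0, 0, 0, 0, 0, 0, -1]]
  ]
}}

```text
time_s: 10.85
tcp_pos: [0.5433, -0.1525, 0.0725]
ee_rot: [[-0.175, -0.985, -0.0], [-0.985, 0.175, 0.0], [0.0, 0.0, -1.0]]
wrist_force: [-1.1, -0.5, 0.4]
gripper_width: 0.004
```

```bash
python3 -c "
from h import *
go(None);tipcheck(-142.1)"
```

```text
t 10.85 tcp [ 0.5433 -0.1525  0.0725] riser [1.9, -147.2, 12.5] yaw x 259.93 tilt z [-1.e-04  0.e+00 -1.e+00] F [-1.1 -0.5  0.4] w 0.004
low px [311.18181818 254.36363636] right px [323.33333333 234.83333333] pred flat [[316.1, 257.3], [327.8, 229.4]] pred tip [[315.9, 261.9], [329.0, 234.8]]
```

Call:
{"op": "move_arm", "data": {
  "series": [
    [[-0.8, 0, 0, 0, 0, 0, -1], [0, 0, 0, 0, 0, 0, -1], [0.5, 0, 0, 0, 0, 0, -1], [0, 0, 0, 0, 0, 0, -1], [0, 0, 0, 0, 0, 0, -1], [0, 0, 0, 0, 0, 0, -1]]
  ]
}}

```text
time_s: 11.65
tcp_pos: [0.5438, -0.1496, 0.0725]
ee_rot: [[-0.175, -0.985, -0.0], [-0.985, 0.175, 0.0], [-0.0, 0.0, -1.0]]
wrist_force: [-0.6, 0.1, -0.1]
gripper_width: 0.005
```

```bash
python3 -c "
from h import *
tipcheck(-139.2)"
```

```text
low px [311.92857143 254.42857143] right px [325.23076923 235.38461538] pred flat [[317.6, 257.8], [329.3, 229.9]] pred tip [[317.3, 262.6], [330.5, 235.5]]
```

Call:
{"op": "move_arm", "data": {
  "series": [
    [[-0.8, 0, 0, 0, 0, 0, -1], [0, 0, 0, 0, 0, 0, -1], [0.5, 0, 0, 0, 0, 0, -1], [0, 0, 0, 0, 0, 0, -1], [0, 0, 0, 0, 0, 0, -1], [0, 0, 0, 0, 0, 0, -1]]
  ]
}}

```text
time_s: 12.45
tcp_pos: [0.5443, -0.1466, 0.0725]
ee_rot: [[-0.175, -0.985, -0.0], [-0.985, 0.175, -0.0], [0.0, 0.0, -1.0]]
wrist_force: [0.7, -0.1, -0.0]
gripper_width: 0.003
```

```bash
python3 -c "
from h import *
tipcheck(-136.2)"
```

```text
low px [313.83333333 255.33333333] right px [326.33333333 235.83333333] pred flat [[319.1, 258.4], [330.9, 230.5]] pred tip [[318.9, 263.3], [332.0, 236.2]]
```

Call:
{"op": "move_arm", "data": {
  "series": [
    [[-0.8, 0, 0, 0, 0, 0, -1], [0, 0, 0, 0, 0, 0, -1], [0.5, 0, 0, 0, 0, 0, -1], [0, 0, 0, 0, 0, 0, -1], [0, 0, 0, 0, 0, 0, -1], [0, 0, 0, 0, 0, 0, -1]]
  ]
}}

```text
time_s: 13.25
tcp_pos: [0.5449, -0.1437, 0.0726]
ee_rot: [[-0.175, -0.985, 0.0], [-0.985, 0.175, -0.0], [0.0, -0.0, -1.0]]
wrist_force: [0.4, -0.6, -0.4]
gripper_width: 0.001
```

```bash
python3 -c "
from h import *
go(None);tipcheck(-133.2,'pics/s5.png')"
```

```text
t 13.25 tcp [ 0.5449 -0.1437  0.0726] riser [1.9, -138.2, 12.6] yaw x 259.93 tilt z [ 0. -0. -1.] F [ 0.4 -0.6 -0.4] w 0.001
low px [315.57142857 256.14285714] right px [328.21428571 236.78571429] pred flat [[320.7, 259.0], [332.4, 231.1]] pred tip [[320.4, 264.0], [333.6, 236.9]]
```

View pics/s5.png

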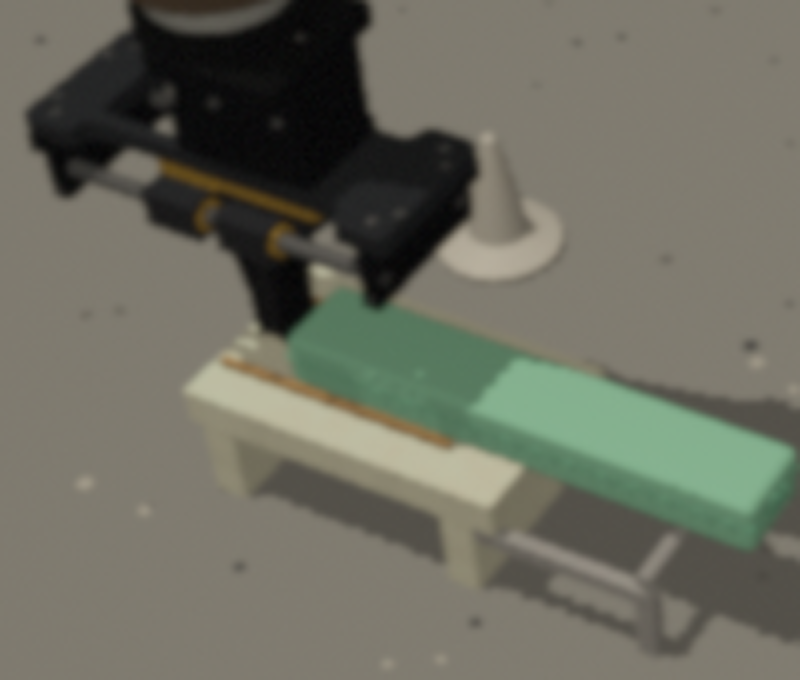

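Call:
{"op": "move_arm", "data": {
  "series": [
    [[-0.8, 0, 0, 0, 0, 0, -1], [0, 0, 0, 0, 0, 0, -1], [0.5, 0, 0, 0, 0, 0, -1], [0, 0, 0, 0, 0, 0, -1], [0, 0, 0, 0, 0, 0, -1], [0, 0, 0, 0, 0, 0, -1]]
  ]
}}

```text
time_s: 14.05
tcp_pos: [0.5454, -0.1407, 0.0726]
ee_rot: [[-0.175, -0.985, 0.0], [-0.985, 0.175, 0.0], [-0.0, -0.0, -1.0]]
wrist_force: [-0.3, 0.1, -0.3]
gripper_width: 0.008
```

```bash
python3 -c "
from h import *
tipcheck(-130.2)"
```

```text
low px [316.83333333 256.33333333] right px [329.43478261 237.7826087 ] pred flat [[322.3, 259.6], [334.0, 231.6]] pred tip [[322.0, 264.7], [335.1, 237.6]]
```

Call:
{"op": "move_arm", "data": {
  "series": [
    [[-0.8, 0, 0, 0, 0, 0, -1], [0, 0, 0, 0, 0, 0, -1], [0.5, 0, 0, 0, 0, 0, -1], [0, 0, 0, 0, 0, 0, -1], [0, 0, 0, 0, 0, 0, -1], [0, 0, 0, 0, 0, 0, -1]]
  ]
}}

```text
time_s: 14.85
tcp_pos: [0.5459, -0.1377, 0.0726]
ee_rot: [[-0.175, -0.985, 0.0], [-0.985, 0.175, 0.0], [-0.0, -0.0, -1.0]]
wrist_force: [-0.6, -0.0, -0.2]
gripper_width: 0.001
```

```bash
python3 -c "
from h import *
tipcheck(-127.2)"
```

```text
low px [318.54545455 257.36363636] right px [331.26666667 237.86666667] pred flat [[323.9, 260.2], [335.6, 232.2]] pred tip [[323.5, 265.4], [336.7, 238.2]]
```

Call:
{"op": "move_arm", "data": {
  "series": [
    [[-0.8, 0, 0, 0, 0, 0, -1], [0, 0, 0, 0, 0, 0, -1], [0.5, 0, 0, 0, 0, 0, -1], [0, 0, 0, 0, 0, 0, -1], [0, 0, 0, 0, 0, 0, -1], [0, 0, 0, 0, 0, 0, -1]]
  ]
}}

```text
time_s: 15.65
tcp_pos: [0.5464, -0.1348, 0.0725]
ee_rot: [[-0.175, -0.985, 0.0], [-0.985, 0.175, 0.0], [-0.0, -0.0, -1.0]]
wrist_force: [-0.1, 0.4, -0.2]
gripper_width: 0.006
```

```bash
python3 -c "
from h import *
tipcheck(-124.2)"
```

```text
low px [319.69230769 257.38461538] right px [332.40909091 238.59090909] pred flat [[325.4, 260.8], [337.1, 232.7]] pred tip [[325.1, 266.1], [338.2, 238.9]]
```

Call:
{"op": "move_arm", "data": {
  "series": [
    [[-0.8, 0, 0, 0, 0, 0, -1], [0, 0, 0, 0, 0, 0, -1], [0.5, 0, 0, 0, 0, 0, -1], [0, 0, 0, 0, 0, 0, -1], [0, 0, 0, 0, 0, 0, -1], [0, 0, 0, 0, 0, 0, -1]]
  ]
}}

```text
time_s: 16.45
tcp_pos: [0.5469, -0.1318, 0.0725]
ee_rot: [[-0.175, -0.985, 0.0], [-0.985, 0.175, 0.0], [-0.0, -0.0, -1.0]]
wrist_force: [0.3, 0.8, -0.4]
gripper_width: 0.006
```

```bash
python3 -c "
from h import *
tipcheck(-121.2)"
```

```text
low px [321.41666667 258.41666667] right px [334.2 239.2] pred flat [[327.0, 261.4], [338.7, 233.3]] pred tip [[326.6, 266.9], [339.8, 239.6]]
```

Call:
{"op": "move_arm", "data": {
  "series": [
    [[-0.8, 0, 0, 0, 0, 0, -1], [0, 0, 0, 0, 0, 0, -1], [0.5, 0, 0, 0, 0, 0, -1], [0, 0, 0, 0, 0, 0, -1], [0, 0, 0, 0, 0, 0, -1], [0, 0, 0, 0, 0, 0, -1]]
  ]
}}

```text
time_s: 17.25
tcp_pos: [0.5475, -0.1289, 0.0726]
ee_rot: [[-0.175, -0.985, 0.0], [-0.985, 0.175, 0.0], [-0.0, -0.0, -1.0]]
wrist_force: [-0.4, -0.3, -0.1]
gripper_width: 0.01
```

```bash
python3 -c "
from h import *
go(None);tipcheck(-118.2,'pics/s6.png')"
```

```text
t 17.25 tcp [ 0.5475 -0.1289  0.0726] riser [1.9, -123.2, 12.6] yaw x 259.93 tilt z [ 0.  0. -1.] F [-0.4 -0.3 -0.1] w 0.01
low px [323.3 264.3] right px [336.375 244.125] pred flat [[328.6, 262.0], [340.3, 233.9]] pred tip [[328.2, 267.6], [341.3, 240.3]]
```

View pics/s6.png

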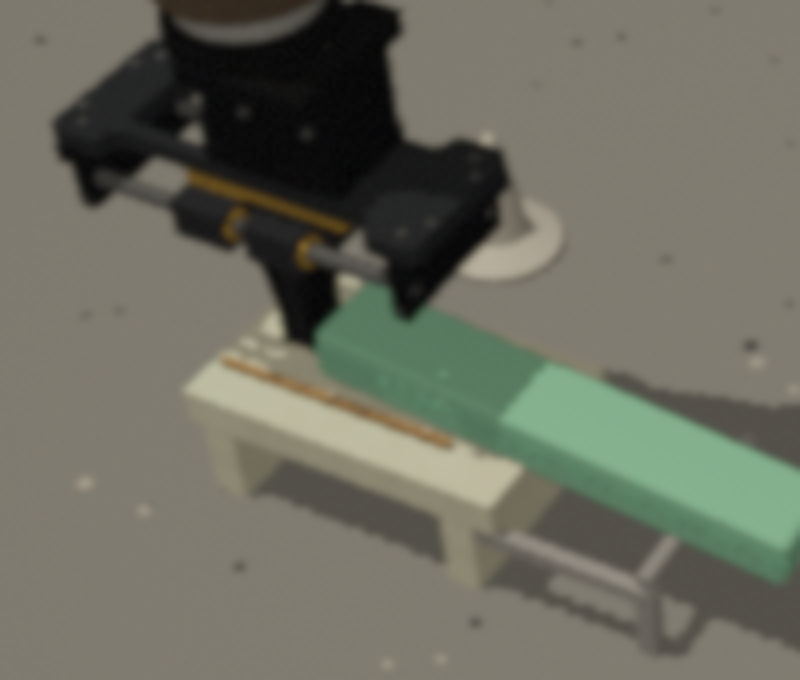

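The case is tipped: its low corner fell from row 258 to 264 and it rests on the rail untouched. Now I back off, rise and go to the clip.

Call:
{"op": "move_arm", "data": {
  "series": [
    [[2.0, 0, 0, 0, 0, 0, -1], [0.5, 0, -5.0, 0, 0, 0, -1], [0, 0, -5.0, 0, 0, 0, 0], [-5.3, 1.7, 0, 0, 0, 0, 1], [-5.3, 1.7, 0, 0, 0, 0, 1], [-5.3, 1.7, 0, 0, 0, 0, 1], [-5.3, 1.7, 0, 0, 0, 0, 1], [-5.3, 1.7, 0, 0, 0, 0, 1], [-5.3, 1.7, 0, 0, 0, 0, 1], [-5.3, 1.7, 0, 0, 0, 0, 1], [0, 0, 0, 0, 0, 0, 1]]
  ]
}}

```text
time_s: 18.68
tcp_pos: [0.4907, 0.2351, 0.1725]
ee_rot: [[-0.17, -0.985, 0.0], [-0.985, 0.17, 0.0], [-0.0, -0.0, -1.0]]
wrist_force: [0.0, -0.0, 0.5]
gripper_width: 0.941
```

```bash
python3 -c "
from h import *
go([.485,.293,.06])
t=cap('top');s=cap('scene')
crop(t,190,170,390,310,4,'pics/t7.png');crop(s,250,150,450,290,4,'pics/s7.png')"
```

```text
t 18.675 tcp [0.4907 0.2351 0.1725] riser [-117.2, 225.4, 112.5] yaw x 260.19 tilt z [ 5.e-04  4.e-04 -1.e+00] F [ 0.  -0.   0.5] w 0.941
shift cm [-5.6   1.55 11.25]
```

View pics/t7.png

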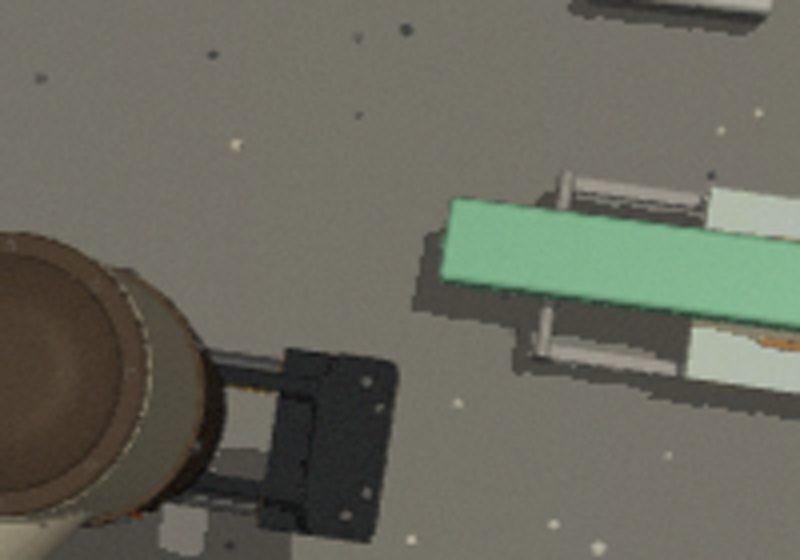

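View pics/s7.png

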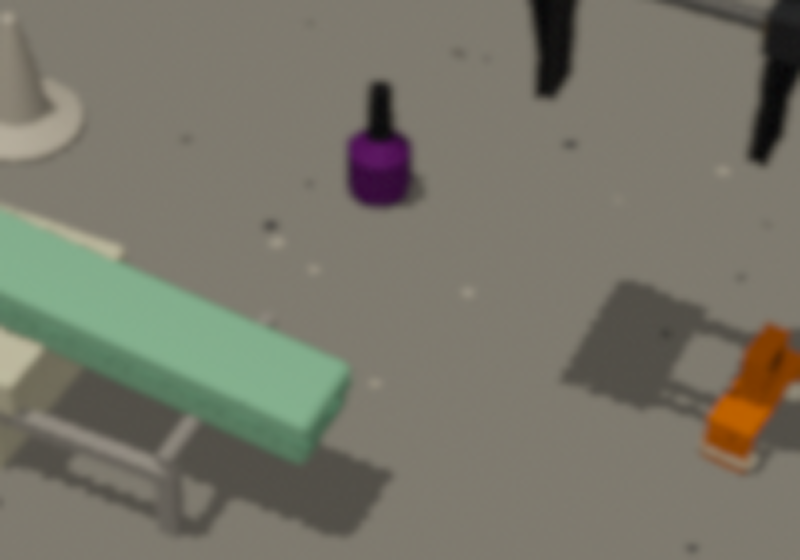

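```bash
python3 -c "
from h import *
t=cap('top');s=cap('scene')
print(onz(s,[(441.3,235.0)],.054),onz(t,[(219.8,283.6)],.054))"
```

```text
[[0.48666336 0.29479222 0.054     ]] [[0.48444922 0.29233808 0.054     ]]
```

Call:
{"op": "move_arm", "data": {
  "series": [
    [[-5.65, 1.5, 0, 0, 0, 0, 1], [0, 0, 0, 0, 0, 6.4, 1], [0, 0, 5.0, 0, 0, 0, 1], [0, 0, 5.0, 0, 0, 0, 1], [0, 0, 0, 0, 0, 0, 1]]
  ]
}}

```text
time_s: 19.5
tcp_pos: [0.4841, 0.2873, 0.0692]
ee_rot: [[-0.286, -0.958, -0.007], [-0.958, 0.286, -0.007], [0.008, 0.005, -1.0]]
wrist_force: [-0.1, 0.4, 0.4]
gripper_width: 0.999
```

```bash
python3 -c "
from h import *
go([.4855,.2935,.029])
s=cap('scene');t=cap('top')
crop(s,390,180,490,280,6,'pics/s8.png');crop(t,180,240,270,320,6,'pics/t8.png')"
```

```text
t 19.5 tcp [0.4841 0.2873 0.0692] riser [-132.8, 275.6, 9.2] yaw x 253.39 tilt z [-0.0069 -0.0066 -1.    ] F [-0.1  0.4  0.4] w 0.999
shift cm [-0.67  0.02  4.02]
```

View pics/s8.png

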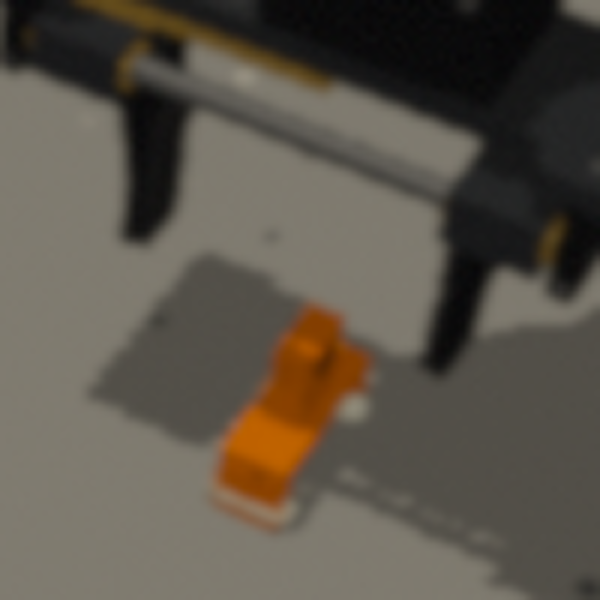

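Call:
{"op": "move_arm", "data": {
  "series": [
    [[-0.3, 0, 2.0, 0, 0, 0, 1], [0, 0, 2.0, 0, 0, 0, 1], [0, 0, 0, 0, 0, 0, 1], [0, 0, 0, 0, 0, 0, 1]]
  ]
}}

```text
time_s: 20.1
tcp_pos: [0.4881, 0.2947, 0.0348]
ee_rot: [[-0.283, -0.959, 0.003], [-0.959, 0.283, 0.003], [-0.004, -0.002, -1.0]]
wrist_force: [0.5, -0.3, 0.0]
gripper_width: 0.999
```

```bash
python3 -c "
from h import *
go([.4855,.2935,.029])
s=cap('scene')
crop(s,390,180,490,280,6,'pics/s9.png')"
```

```text
t 20.1 tcp [0.4881 0.2947 0.0348] riser [-130.2, 283.6, -25.2] yaw x 253.55 tilt z [ 0.0032  0.0027 -1.    ] F [ 0.5 -0.3  0. ] w 0.999
shift cm [0.19 0.21 0.58]
```

View pics/s9.png

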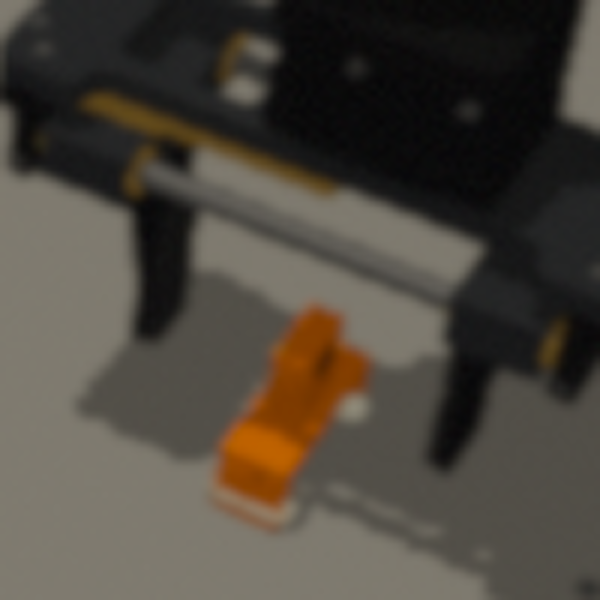

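Call:
{"op": "move_arm", "data": {
  "series": [
    [[0.1, 0.2, 0.6, 0, 0, 0, 1], [0, 0, 0, 0, 0, 0, 1], [0, 0, 0, 0, 0, 0, 0], [0, 0, 0, 0, 0, 0, -0.5], [0, 0, 0, 0, 0, 0, -1], [0, 0, 0, 0, 0, 0, -1], [0, 0, 0, 0, 0, 0, -1], [0, 0, 0, 0, 0, 0, -1]]
  ]
}}

```text
time_s: 21.15
tcp_pos: [0.4845, 0.2934, 0.0266]
ee_rot: [[-0.283, -0.959, 0.0], [-0.959, 0.283, -0.0], [0.0, -0.0, -1.0]]
wrist_force: [0.2, -0.3, -0.4]
gripper_width: 0.404
```

```bash
python3 -c "
from h import *
go([.4855,.2935,.029])
s=cap('scene');t=cap('top')
crop(s,390,180,490,280,6,'pics/s10.png');crop(t,180,240,270,320,6,'pics/t10.png')"
```

```text
t 21.15 tcp [0.4845 0.2934 0.0266] riser [-133.4, 281.7, -33.4] yaw x 253.54000000000002 tilt z [ 0. -0. -1.] F [ 0.2 -0.3 -0.4] w 0.404
shift cm [-0.04 -0.09 -0.24]
```

View pics/s10.png

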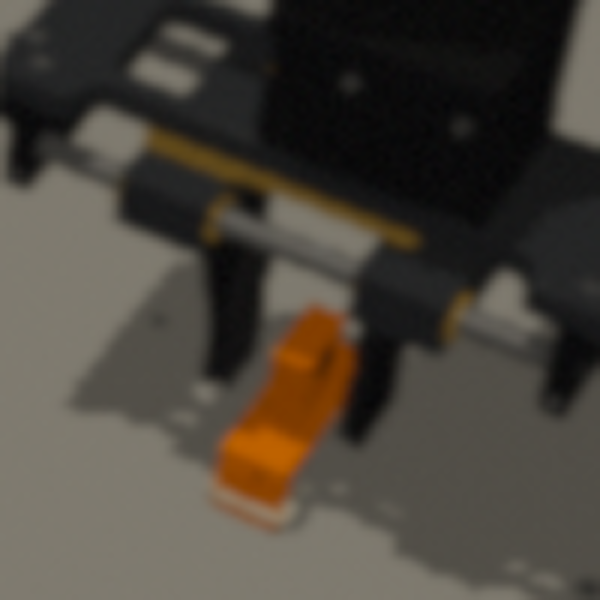

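Call:
{"op": "move_arm", "data": {
  "series": [
    [[0, 0, -0.25, 0, 0, 0, -1], [0, 0, 0, 0, 0, 0, -1], [0, 0, 0, 0, 0, 0, -1], [0, 0, 0, 0, 0, 0, -1], [0, 0, 0, 0, 0, 0, -1]]
  ]
}}

```text
time_s: 21.88
tcp_pos: [0.4846, 0.2936, 0.0293]
ee_rot: [[-0.283, -0.959, 0.0], [-0.959, 0.283, 0.0], [-0.0, -0.0, -1.0]]
wrist_force: [-1.0, 0.3, 2.2]
gripper_width: 0.133
```

```bash
python3 -c "
from h import *
go(None)
s=cap('scene')
crop(s,390,180,490,280,6,'pics/s11.png')"
```

```text
t 21.875 tcp [0.4846 0.2936 0.0293] riser [-133.3, 281.9, -30.7] yaw x 253.55 tilt z [ 4.e-04  3.e-04 -1.e+00] F [-1.   0.3  2.2] w 0.133
```

View pics/s11.png

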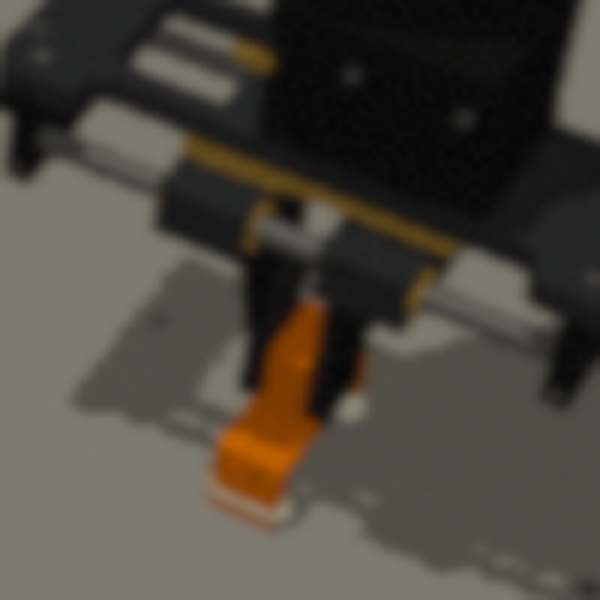

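Run:
```python
from h import *
t=cap('top');h=cv2.cvtColor(t["color"],cv2.COLOR_BGR2HSV)
crop(t,285,180,455,290,4.5,'pics/t12.png')
m=mask(t,"mint"); 
a=.106
n=Yr*np.sin(a)+np.array([0,0,np.cos(a)]); P0=E0+n*.028
def onp(uv):
    d=ray(t,uv); k=((P0-t["C"])@n)/(d@n); return t["C"]+d*k[:,None]
# per column, upper and lower edges of bright top face (subpixel-ish)
up=[];dn=[]
V=t["color"][:,:,1].astype(float)
for u in range(310,440,2):
    v=np.nonzero(m[:,u])[0]
    if len(v)<15: continue
    up.append((u,v.min()-.5)); dn.append((u,v.max()+.5))
for name,q in(("up",up),("dn",dn)):
    X=onp(q)-E0; x=X@Xr; y=X@Yr
    k=np.polyfit(y,x,1); print(name,len(q),"x at edge",(np.polyval(k,0)*1e3).round(2),"slope deg",np.degrees(k[0]).round(2))
ends=cv2.findNonZero(m).reshape(-1,2); print(ends.min(0),ends.max(0))
```

```text
up 54 x at edge 22.22 slope deg 0.29
dn 54 x at edge -23.29 slope deg -0.26
[300 219] [419 256]
```

View pics/t12.png

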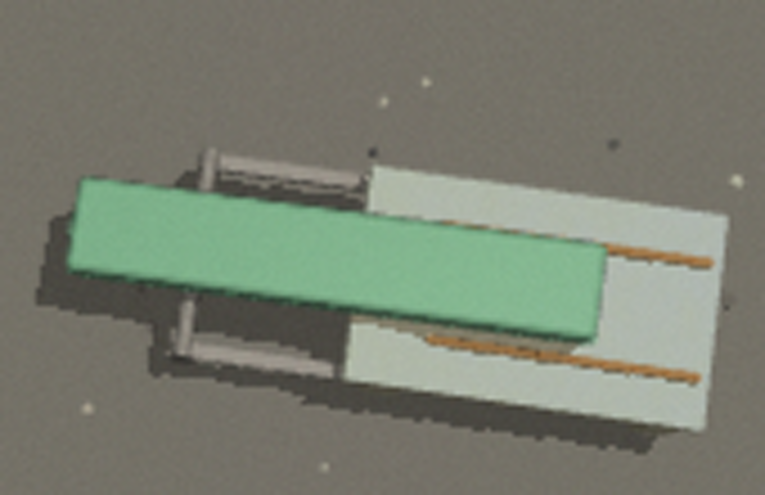

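Call:
{"op": "move_arm", "data": {
  "series": [
    [[0, 0, -4.0, 0, 0, 0, -1], [0, 0, -5.5, 0, 0, 0, -1], [0, 0, -5.5, 0, 0, 0, -1], [4.3, -2.7, 0, 0, 0, 0, -1], [4.3, -2.7, 0, 0, 0, 0, -1], [4.3, -2.7, 0, 0, 0, 0, -1], [4.3, -2.7, 0, 0, 0, 0, -1], [4.3, -2.7, 0, 0, 0, 0, -1], [4.3, -2.7, 0, 0, 0, 0, -1], [0, 0, 0, 0, 0, -6.4, -1], [0, 0, 0, 0, 6.1, 0, -1], [0, 0, 0, 0, 0, 0, -1]]
  ]
}}

```text
time_s: 23.48
tcp_pos: [0.566, 0.0005, 0.1778]
ee_rot: [[-0.172, -0.985, -0.021], [-0.979, 0.173, -0.105], [0.107, 0.003, -0.994]]
wrist_force: [0.2, -0.8, -0.9]
gripper_width: 0.13
```

```bash
python3 -c "
from h import *
go([.5676,-.0038,.140])
print(r.sense()['ee_rot'].round(4).tolist())
s=cap('scene');t=cap('top')
crop(s,190,130,350,270,5,'pics/s13.png');crop(t,285,180,455,290,4.5,'pics/t13.png')"
```

```text
t 23.475 tcp [5.660e-01 5.000e-04 1.778e-01] riser [-2.3, 7.4, 117.8] yaw x 260.04 tilt z [-0.021  -0.1051 -0.9942] F [ 0.2 -0.8 -0.9] w 0.13
shift cm [-0.01 -0.24  3.8 ]
[[-0.172, -0.9849, -0.021], [-0.9792, 0.1733, -0.1051], [0.1071, 0.0025, -0.9942]]
```

View pics/s13.png

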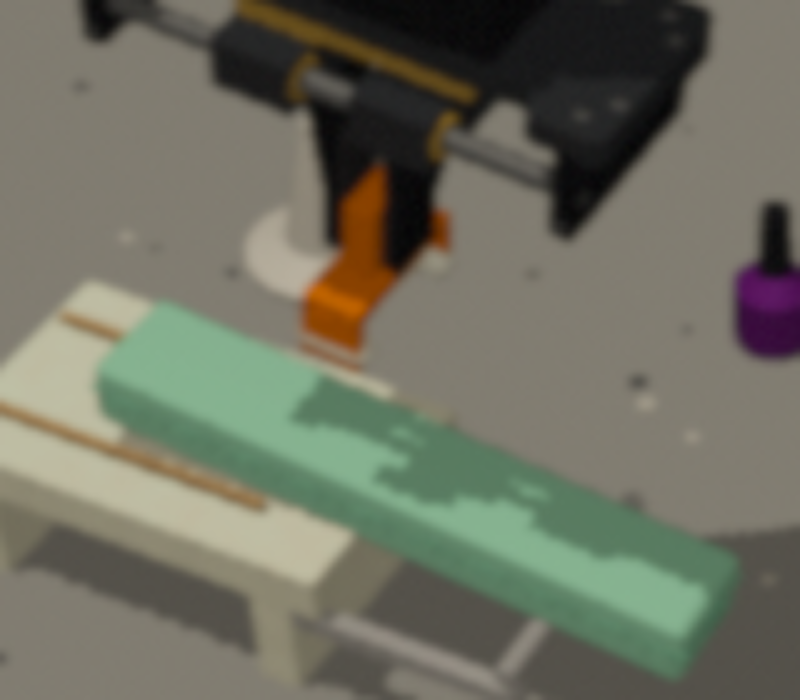

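View pics/t13.png

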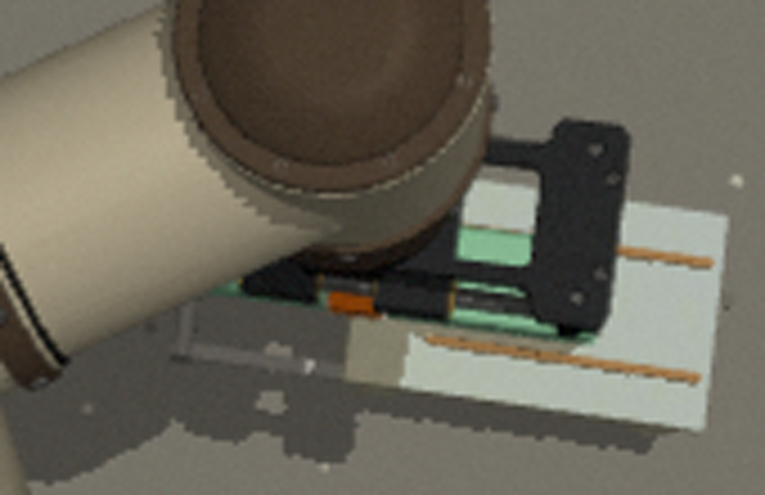

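Call:
{"op": "move_arm", "data": {
  "series": [
    [[0, -0.24, 1.9, 0, 0, 0, -1], [0, 0, 1.9, 0, 0, 0, -1], [0, 0, 0, 0, 0, 0, -1], [0, 0, 0, 0, 0, 0, -1]]
  ]
}}

```text
time_s: 24.08
tcp_pos: [0.569, -0.0044, 0.1421]
ee_rot: [[-0.174, -0.985, -0.017], [-0.979, 0.175, -0.104], [0.105, -0.001, -0.994]]
wrist_force: [-0.2, -0.7, -0.4]
gripper_width: 0.135
```

```bash
python3 -c "
from h import *
go([.5676,-.0038,.120])
s=cap('scene')
crop(s,190,130,350,270,5,'pics/s14.png')"
```

```text
t 24.075 tcp [ 0.569  -0.0044  0.1421] riser [1.5, 3.1, 82.1] yaw x 259.93 tilt z [-0.0171 -0.1041 -0.9944] F [-0.2 -0.7 -0.4] w 0.135
shift cm [-0.26  0.15  2.2 ]
```

View pics/s14.png

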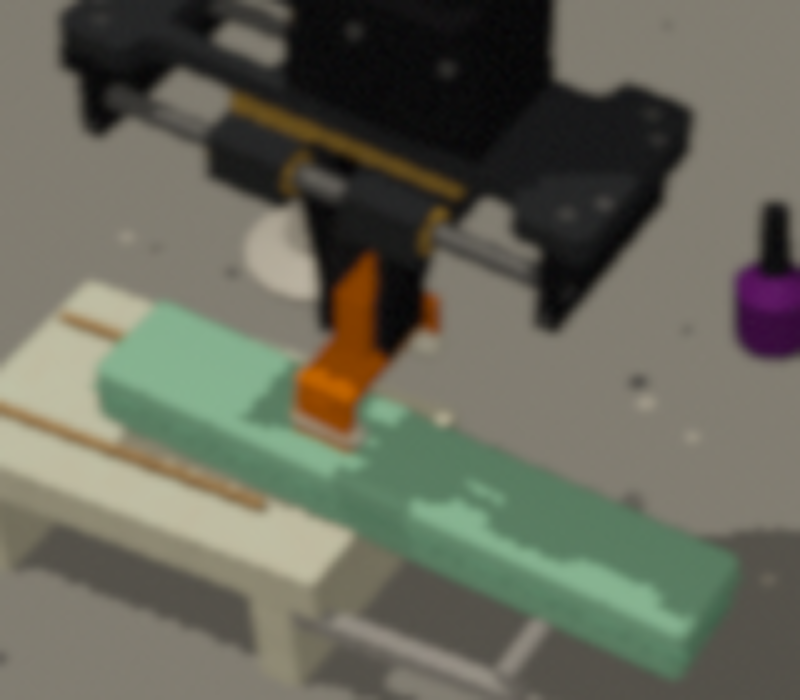

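Call:
{"op": "move_arm", "data": {
  "series": [
    [[-0.1, 0.16, 1.0, 0, 0, 0, -1], [-0.12, 0, 1.0, 0, 0, 0, -1], [0, 0, 0, 0, 0, 0, -1], [0, 0, 0, 0, 0, 0, -1]]
  ]
}}

```text
time_s: 24.62
tcp_pos: [0.567, -0.004, 0.1211]
ee_rot: [[-0.174, -0.985, -0.019], [-0.979, 0.174, -0.105], [0.106, -0.0, -0.994]]
wrist_force: [0.0, 0.6, -0.1]
gripper_width: 0.136
```

```bash
python3 -c "
from h import *
go([.5676,-.0038,.097])
s=cap('scene');t=cap('top')
crop(s,190,130,350,270,5,'pics/s15.png')
crop(t,310,215,400,275,8,'pics/t15.png')"
```

```text
t 24.625 tcp [ 0.567  -0.004   0.1211] riser [-0.6, 3.2, 61.1] yaw x 259.95 tilt z [-0.0186 -0.1048 -0.9943] F [ 0.   0.6 -0.1] w 0.136
shift cm [-0.29 -0.06  2.39]
```

View pics/s15.png

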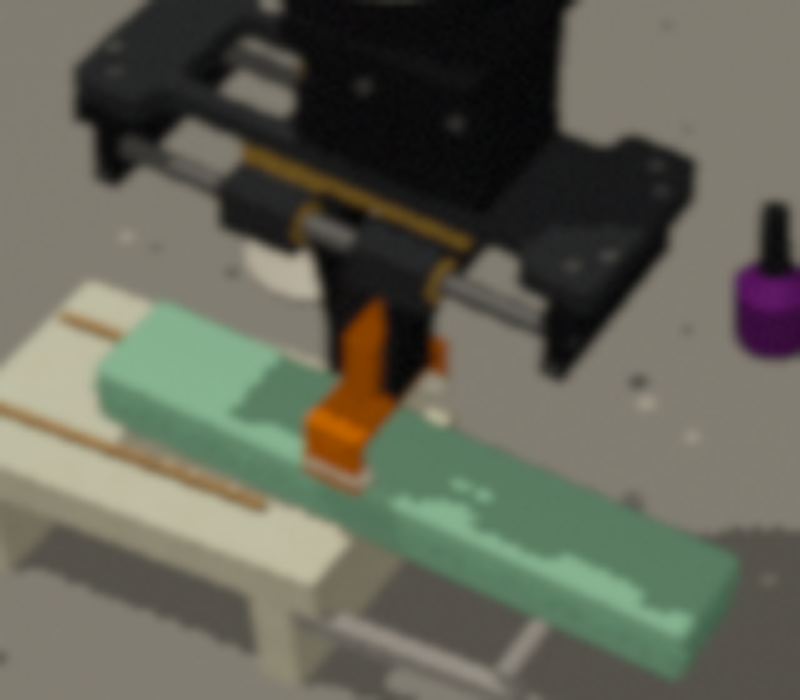

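View pics/t15.png

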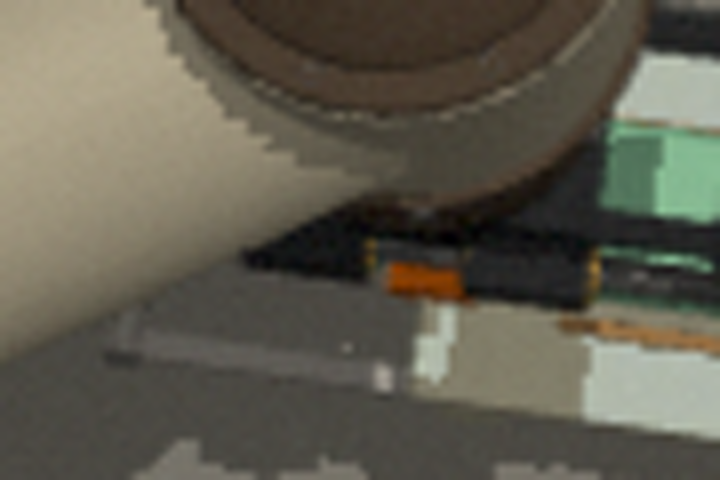

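```bash
python3 -c "
from h import *
t=cap('top');s=cap('scene')
q=lambda c,uv,z:[((onz(c,[uv],z)[0]-E0)@a*1e3).round(1) for a in(Xr,Yr)]
print('clip corners top',q(t,(358.2,251.0),.118),q(t,(367.9,252.3),.118))
print('deck edge top',q(t,((415+.5)/8-.5+310,(372.5)/8-.5+215),.06))
f=lambda x,y:((x+.5)/5-.5+190,(y+.5)/5-.5+130)
print('scene clip bridge-top near corners',q(s,f(310,418),.117),q(s,f(368,440),.115))
print('scene deck near edge corner',q(s,f(312,585),.06))
"
```

```text
clip corners top [np.float64(-31.7), np.float64(11.2)] [np.float64(-31.5), np.float64(-7.8)]
deck edge top [np.float64(-45.1), np.float64(-1.3)]
scene clip bridge-top near corners [np.float64(27.9), np.float64(-6.3)] [np.float64(26.6), np.float64(15.7)]
scene deck near edge corner [np.float64(50.2), np.float64(2.3)]
```

Relative to the edge the clip sits about +2.5 to +3 mm along y and about 1.5 mm too far to -x. I correct that and go straight down to just where the pads touch.

Call:
{"op": "move_arm", "data": {
  "series": [
    [[-0.1, -0.18, 0.4, 0, 0, 0, -1], [-0.04, 0, 0.4, 0, 0, 0, -1], [0, 0, 0, 0, 0, 0, -1], [0, 0, 0, 0, 0, 0, -1]]
  ]
}}

```text
time_s: 25.32
tcp_pos: [0.5686, -0.0039, 0.1129]
ee_rot: [[-0.174, -0.985, -0.019], [-0.979, 0.175, -0.105], [0.106, 0.0, -0.994]]
wrist_force: [-0.5, -0.6, -0.2]
gripper_width: 0.138
```

```bash
python3 -c "
from h import *
go([.5676,-.0038,.097])
s=cap('scene')
crop(s,220,170,300,240,9,'pics/s16.png')
f=mask(s,'mint');p=cv2.findNonZero(f).reshape(-1,2);print(p[p[:,1]>=p[:,1].max()-1].mean(0))"
```

```text
t 25.325 tcp [ 0.5686 -0.0039  0.1129] riser [1.0, 3.6, 52.9] yaw x 259.94 tilt z [-0.019  -0.1047 -0.9943] F [-0.5 -0.6 -0.2] w 0.138
shift cm [-0.16  0.1   1.58]
[323.66666667 264.33333333]
```

View pics/s16.png

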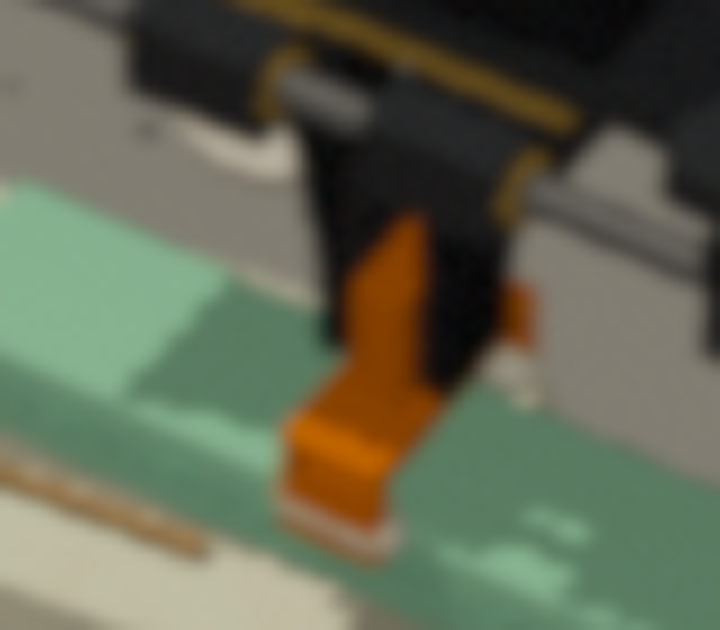

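Call:
{"op": "move_arm", "data": {
  "series": [
    [[-0.03, 0, 0.3, 0, 0, 0, -1], [-0.03, 0, 0.3, 0, 0, 0, -1], [-0.02, 0, 0.2, 0, 0, 0, -1], [0, 0, 0, 0, 0, 0, -1]]
  ]
}}

```text
time_s: 25.88
tcp_pos: [0.5686, -0.0039, 0.1046]
ee_rot: [[-0.174, -0.985, -0.019], [-0.979, 0.175, -0.105], [0.106, 0.0, -0.994]]
wrist_force: [1.2, -0.7, 0.5]
gripper_width: 0.136
```

```bash
python3 -c "
from h import *
go([.5676,-.0038,.097]); print(r.sense()['moment'].round(2))
s=cap('scene')
crop(s,220,170,300,240,9,'pics/s17.png')
f=mask(s,'mint');p=cv2.findNonZero(f).reshape(-1,2);print(p[p[:,1]>=p[:,1].max()-1].mean(0))"
```

```text
t 25.875 tcp [ 0.5686 -0.0039  0.1046] riser [1.0, 3.5, 44.6] yaw x 259.94 tilt z [-0.019  -0.1046 -0.9943] F [ 1.2 -0.7  0.5] w 0.136
shift cm [-0.07  0.1   0.76]
[ 0.12  0.01 -0.01]
[323.3 264.3]
```

View pics/s17.png

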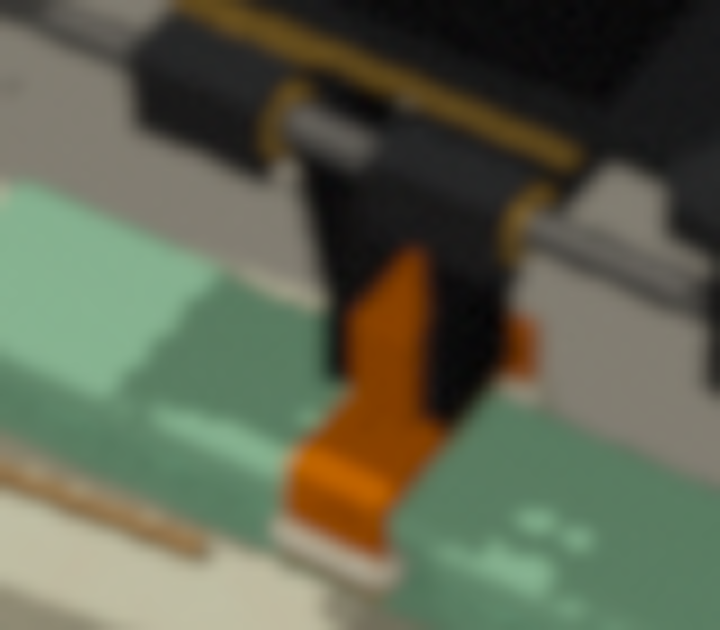

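Call:
{"op": "move_arm", "data": {
  "series": [
    [[-0.02, 0, 0.2, 0, 0, 0, -1], [-0.02, 0, 0.2, 0, 0, 0, -1], [0, 0, 0, 0, 0, 0, -1]]
  ]
}}

```text
time_s: 26.3
tcp_pos: [0.5686, -0.0039, 0.1007]
ee_rot: [[-0.174, -0.985, -0.019], [-0.979, 0.175, -0.105], [0.106, 0.0, -0.994]]
wrist_force: [0.6, -0.0, 0.5]
gripper_width: 0.135
```

```bash
python3 -c "
from h import *
go([.5676,-.0038,.097]); print(r.sense()['moment'].round(2))
s=cap('scene')
f=mask(s,'mint');p=cv2.findNonZero(f).reshape(-1,2);print(p[p[:,1]>=p[:,1].max()-1].mean(0))"
```

```text
t 26.3 tcp [ 0.5686 -0.0039  0.1007] riser [1.0, 3.6, 40.7] yaw x 259.94 tilt z [-0.0189 -0.1046 -0.9943] F [ 0.6 -0.   0.5] w 0.135
shift cm [-0.03  0.1   0.37]
[0.11 0.06 0.01]
[323.3 264.3]
```

```bash
python3 -c "
from h import *
s=cap('scene')
crop(s,220,170,300,240,9,'pics/s18.png')"
```

```text
(no output)
```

View pics/s18.png

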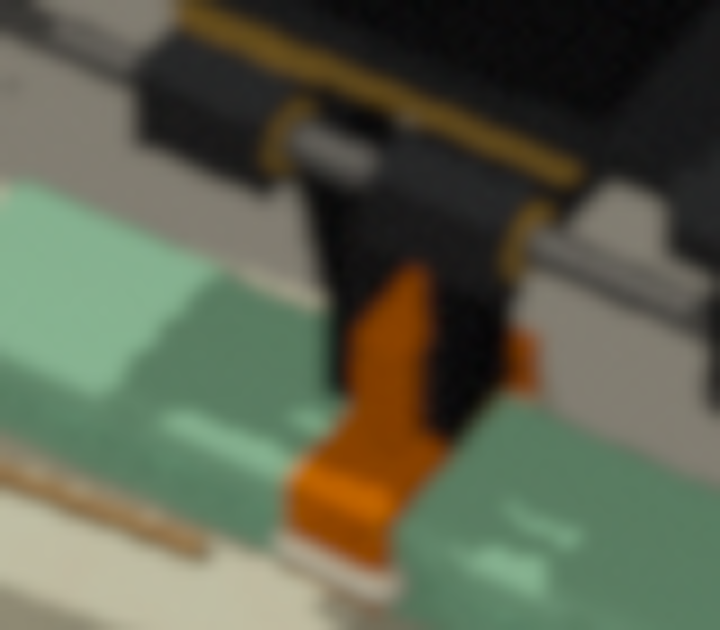

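Call:
{"op": "move_arm", "data": {
  "series": [
    [[-0.02, 0, 0.2, 0, 0, 0, -1], [-0.01, 0, 0.1, 0, 0, 0, -1], [0, 0, 0, 0, 0, 0, -1]]
  ]
}}

```text
time_s: 26.78
tcp_pos: [0.5687, -0.0039, 0.0979]
ee_rot: [[-0.174, -0.985, -0.019], [-0.979, 0.175, -0.105], [0.106, 0.0, -0.994]]
wrist_force: [-0.2, -0.2, 0.4]
gripper_width: 0.134
```

Call:
{"op": "move_arm", "data": {
  "series": [
    [[0, 0, 0.07, 0, 0, 0, -1], [0, 0, 0, 0, 0, 0, -1]]
  ]
}}

```text
time_s: 27.02
tcp_pos: [0.5686, -0.0039, 0.0972]
ee_rot: [[-0.174, -0.985, -0.019], [-0.979, 0.175, -0.105], [0.106, 0.0, -0.994]]
wrist_force: [-0.1, 0.2, 1.6]
gripper_width: 0.139
```

```bash
python3 -c "
from h import *
go([.5676,-.0038,.097]); print(r.sense()['moment'].round(2))
s=cap('scene')
crop(s,220,170,300,240,9,'pics/s19.png')
f=mask(s,'mint');p=cv2.findNonZero(f).reshape(-1,2);print(p[p[:,1]>=p[:,1].max()-1].mean(0))"
```

```text
t 27.025 tcp [ 0.5686 -0.0039  0.0972] riser [1.1, 3.5, 37.2] yaw x 259.94 tilt z [-0.0186 -0.1046 -0.9943] F [-0.1  0.2  1.6] w 0.139
shift cm [0.   0.11 0.02]
[0.1  0.15 0.  ]
[323.66666667 264.33333333]
```

View pics/s19.png

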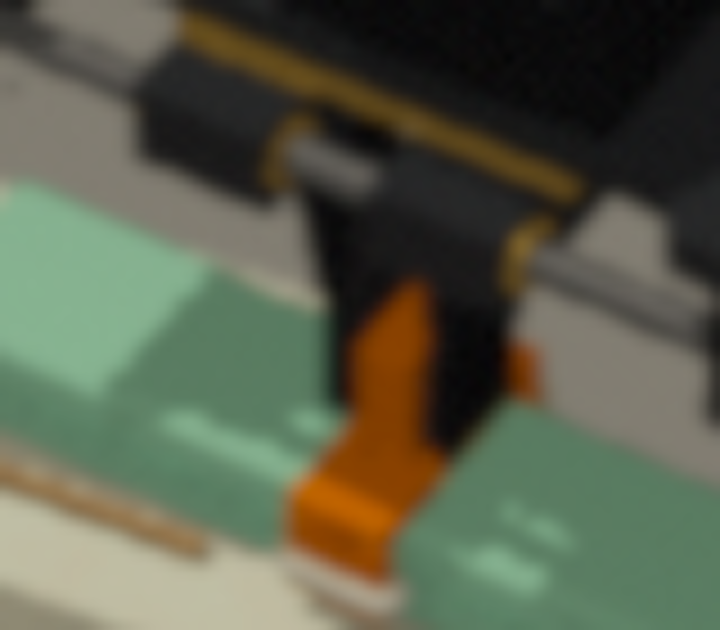

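Call:
{"op": "move_arm", "data": {
  "series": [
    [[0, 0, 0.05, 0, 0, 0, -1], [0, 0, 0, 0, 0, 0, -1]]
  ]
}}

```text
time_s: 27.32
tcp_pos: [0.5688, -0.004, 0.0971]
ee_rot: [[-0.174, -0.985, -0.018], [-0.979, 0.175, -0.105], [0.106, -0.0, -0.994]]
wrist_force: [-1.3, 0.6, 4.7]
gripper_width: 0.136
```

Call:
{"op": "move_arm", "data": {
  "series": [
    [[0, 0, 0.05, 0, 0, 0, -1], [0, 0, 0, 0, 0, 0, -1]]
  ]
}}

```text
time_s: 27.58
tcp_pos: [0.5688, -0.004, 0.0971]
ee_rot: [[-0.174, -0.985, -0.018], [-0.979, 0.174, -0.105], [0.106, -0.001, -0.994]]
wrist_force: [-1.6, 2.0, 6.9]
gripper_width: 0.133
```

TCP stopped dead at z=0.0971, where 0.0970 was predicted for a seated clip, while the force rose to 7 N. I relieve the force, look, then open.

Call:
{"op": "move_arm", "data": {
  "series": [
    [[0, 0, -0.1, 0, 0, 0, -1], [0, 0, 0, 0, 0, 0, -1]]
  ]
}}

```text
time_s: 27.82
tcp_pos: [0.5687, -0.004, 0.0972]
ee_rot: [[-0.174, -0.985, -0.019], [-0.979, 0.175, -0.105], [0.106, -0.0, -0.994]]
wrist_force: [-1.1, 0.1, 1.4]
gripper_width: 0.138
```

```bash
python3 -c "
from h import *
go(None)
s=cap('scene')
f=mask(s,'mint');p=cv2.findNonZero(f).reshape(-1,2);print(p[p[:,1]>=p[:,1].max()-1].mean(0))"
```

```text
t 27.825 tcp [ 0.5687 -0.004   0.0972] riser [1.1, 3.5, 37.2] yaw x 259.94 tilt z [-0.0185 -0.1045 -0.9943] F [-1.1  0.1  1.4] w 0.138
[323.3 264.3]
```

Call:
{"op": "move_arm", "data": {
  "series": [
    [[0, 0, 0, 0, 0, 0, -0.65], [0, 0, 0, 0, 0, 0, -0.5], [0, 0, 0, 0, 0, 0, -0.3], [0, 0, 0, 0, 0, 0, -0.1], [0, 0, 0, 0, 0, 0, -0.1], [0, 0, 0, 0, 0, 0, -0.1]]
  ]
}}

```text
time_s: 28.62
tcp_pos: [0.5687, -0.004, 0.0973]
ee_rot: [[-0.174, -0.985, -0.019], [-0.979, 0.175, -0.105], [0.106, -0.0, -0.994]]
wrist_force: [0.3, -0.8, 0.1]
gripper_width: 0.446
```

```bash
python3 -c "
from h import *
go(None)
s=cap('scene')
crop(s,190,150,350,270,5,'pics/s20.png')
f=mask(s,'mint');p=cv2.findNonZero(f).reshape(-1,2);print(p[p[:,1]>=p[:,1].max()-1].mean(0))"
```

```text
t 28.625 tcp [ 0.5687 -0.004   0.0973] riser [1.1, 3.5, 37.3] yaw x 259.94 tilt z [-0.0185 -0.1046 -0.9943] F [ 0.3 -0.8  0.1] w 0.446
[323.3 264.3]
```

View pics/s20.png

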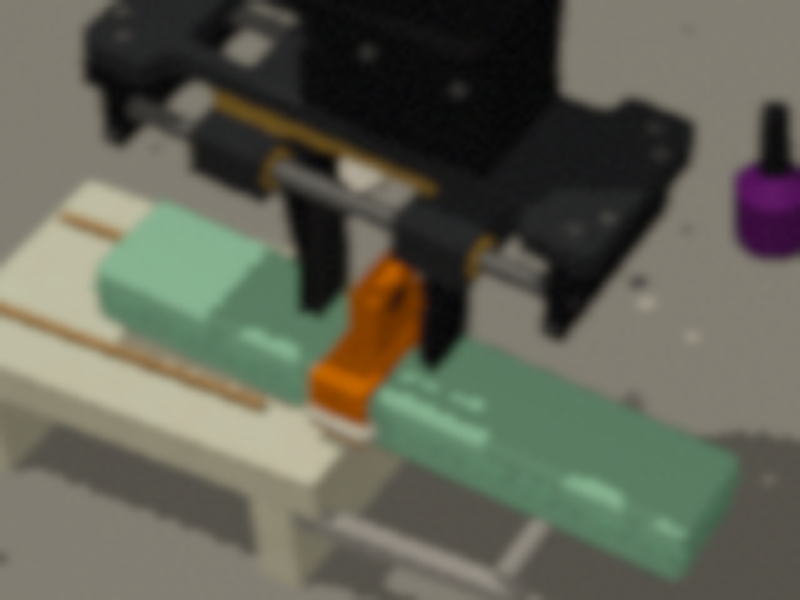

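Call:
{"op": "move_arm", "data": {
  "series": [
    [[0, 0, -1.5, 0, 0, 0, -0.1], [0, 0, -3.0, 0, 0, 0, -0.1], [0, 0, -5.0, 0, 0, 0, -0.1], [0, 0, -4.0, 0, 0, 0, -0.1], [-5.5, 0, 0, 0, 0, 0, -0.1], [-5.5, 0, 0, 0, 0, 0, -0.1], [-5.5, 0, 0, 0, 0, 0, -0.1], [-5.5, 0, 0, 0, 0, 0, -0.1], [-4, 0, 0, 0, 0, 0, -0.1], [0, 0, 0, 0, 0, 0, -0.1]]
  ]
}}

```text
time_s: 29.92
tcp_pos: [0.6163, 0.2676, 0.2036]
ee_rot: [[-0.17, -0.985, -0.018], [-0.98, 0.171, -0.105], [0.106, 0.0, -0.994]]
wrist_force: [-0.0, -1.0, 0.7]
gripper_width: 0.448
```

Run:
```python
from h import *
go(None)
s=cap('scene');t=cap('top')
crop(s,190,170,350,290,5,'pics/s21.png');crop(t,290,190,450,290,5,'pics/t21.png')
f=mask(s,'mint');p=cv2.findNonZero(f).reshape(-1,2);print(p[p[:,1]>=p[:,1].max()-1].mean(0))
o=mask(t,'orange');rr=cv2.minAreaRect(cv2.findNonZero(o));b=onz(t,cv2.boxPoints(rr),.094);print(rr,[[round(float((q-E0)@a)*1e3,1) for a in(Xr,Yr)] for q in b])
```

```text
t 29.925 tcp [0.6163 0.2676 0.2036] riser [0.8, 279.1, 143.6] yaw x 260.14 tilt z [-0.0184 -0.1047 -0.9943] F [-0.  -1.   0.7] w 0.448
[323.3 264.3]
((364.087646484375, 236.6671142578125), (10.363794326782227, 29.36408233642578), 6.009005546569824) [[-28.8, 11.6], [30.5, 13.6], [31.3, -7.2], [-28.0, -9.0]]
```

View pics/s21.png

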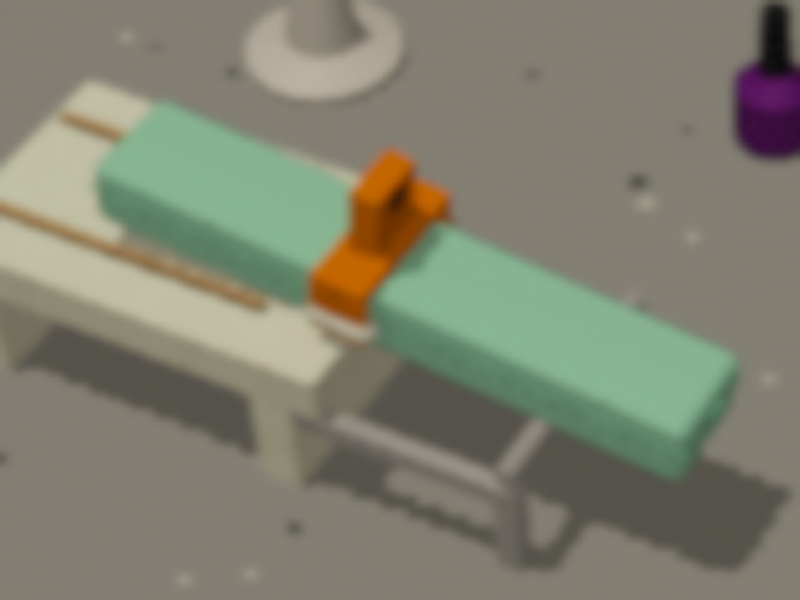

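View pics/t21.png

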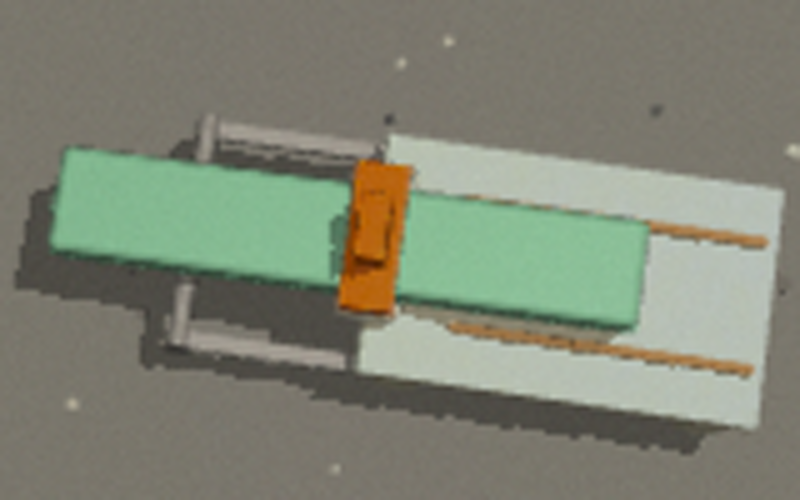

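Run:
```python
from h import *
s=cap('scene');t=cap('top')
t0=cv2.imread('pics/top0.png')
d=cv2.absdiff(t0,t["color"]).max(2)
for n,(a,b,c,e) in dict(tin=(325,125,395,185),polish=(305,320,340,350),cone=(392,308,438,350)).items(): print(n,(d[b:e,a:c]>60).sum())
print(r.finish_job())
```

```text
tin 0
polish 0
cone 0
the job is handed in; nothing more can be done
None
```

The case is tipped onto the rail, the clip is pressed fully down over it at the riser's edge, and the job was handed in at about 30 s of the 72 s allowed.

**Pushing:** I slid the case with a closed fingertip, backing off after each 3 mm step. The step at which it first stayed dipped untouched was the last, so it is at most about 3 mm past its balance point. Its low corner dropped about 6 pixels then and did not move afterwards.

**Clip:** I gripped it by the tab, tilted it 6° to match the case and lowered it straight down.
- **Fully down:** It stopped dead at the height predicted for a seated clip (0.0971 m against 0.0970 m) while the force rose to 7 N.
- **Position:** The final top view puts the clip's centre about 2 to 3 mm beyond the edge on the rail side. That is nearly the 3 mm expected when measuring square to the tipped case. It is about 1 mm off the case's centre line.

**Where the checks were weak or disagreed:**
- The two cameras differed by up to about 3 mm on where the edge is. I allowed for this by comparing clip and edge within the same pictures.
- A rough box fit around the clip read 2° off square, but its edges read by eye from the same picture agreed to about 1°.
- I did not see the 5 to 8 N expected while the pads slid on, only at the final stop.

**Bystanders:** The tin, polish and cone showed no change between the first and last top views. The gripper was clear of everything when I handed in.

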